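# Charge the laundry dosing unit and refit its push dial

### The arm

A 7-joint arm with a two-finger parallel gripper is mounted at the origin on the work surface. World frame = base frame: x ahead of the robot, y to its left, z up, the work surface at z = 0. Lengths are in m, angles in rad, forces in N, time in s.
With the tool pointing down it reaches from about 0.425 to 0.925 m from the base axis. Payload 6.8 kg.
Tool frame: the origin (TCP) lies at the very end of the fingers, on their centre line; the grasp point (between the pads) lies 19 mm behind it; z points along the fingers, y is the line along which they close (so a half turn about z gives the same grasp; the last joint's range is limited). The gripper opens to 85 mm and grips with 20 to 120 N. Pads are 22 mm wide; open, the fingers measure 114 mm over their backs; the gripper's body (76 mm by 85 mm) begins 54 mm behind the grasp point. The pads swing forward as they close: fully open they stand 13 mm farther back than shut.
Start: joints at [-1.291, 0.477, 0.022, 1.555, -0.011, 1.109, -0.083], TCP at [0.255, 0.625, 0.231] pointing down, gripper open.
Joint ranges: [-2.96, 2.96], [-0.34, 2.1], [-1.41, 1.46], [0.24, 2.44], [-1.37, 4.51], [0.17, 1.92], [-2.96, 2.96]. Speed limits (rad/s): [2.39, 2.39, 3.14, 3.14, 3.14, 3.14, 3.14].

### API

Orientations are given as a unit quaternion [w, x, y, z].
In Python, from station import get_obs, read_camera, hand_in gives the robot as it stands.
- The arm moves only by the tool arm_command, never from a script. Its argument "commands" is one flat list of numbers, 7 for each row, row after row: the shift along the tool's x, y, z in m, then the turn, a rotation vector about the tool's x, y, z in degrees, then the opening, from 0 (shut) to 1 (fully open). In form: [tx, ty, tz, rx, ry, rz, fingers, tx, ty, tz, rx, ry, rz, fingers, ...]. A call has 1 to 8 rows; each row is the pose to reach, as a shift and turn from the pose commanded when the call began, along the tool's axes at that moment; what a row does not reach only later rows make up. A row lasts 1/10 s, in which the tool goes at most 50 mm and 8.59 degrees, less where a joint would pass 70% of its speed; a pose out of reach is approached as far as the arm can. A call with a gripper value outside its range is refused whole. The fingers move at their own pace and stop on an object; "force" is the grip in N (left out, the last holds). Time passes only in rows, so rows that repeat a pose let the fingers close. It gives the time, the measured TCP pose, the force, the opening and the grip force at its end, in the units of the state.
- get_obs(): the state, without advancing time (a new reading comes with each control period).
- read_camera(name): name is "scene" or "top" or "wrist"; returns a dict with "img" (480x640x3 uint8, red, green, blue), "camera_matrix" (3x3 intrinsics, pixels), "pose" (4x4, takes a point from camera to world coordinates). Camera axes: x right, y down, z forward; pixel columns grow to the right and rows downward; lengths in m; the calibration is good to about 2 mm. A picture is of the moment at which its call begins. There is no depth.
- hand_in(): hands the job in; it is judged then, once.
The state is a dict: "t": time; "q": joint angles; "joint_vel": joint speeds; "joint_torque": joint torques, N m; "eef_pos": TCP position; "tool_rot": TCP orientation; "contact_force": force on the tool from outside, world axes, zero at the start; "torque": the same for the moment, N m; "gripper_width": opening from 0.0 (shut) to 1.0 (fully open); "grasp_force": force on a finger pad.
Only numpy, scipy, OpenCV 4.12 (cv2) and the standard library are available. Lean on these libraries where they do the work, as an engineer would, in place of code of your own. Each camera call takes 0.05 s, during which the arm holds its last target. There are 200 camera calls.

### The job

Tip all five white detergent balls from the orange cup into the blue hopper of the dosing unit, and stand the empty cup upright on the counter again and let go of it. Then pick up the black dial that has come off, turn it so that its red pointer line is in line with and on the same side as the red mark beside the D-shaped shaft, push it fully home on the shaft, and finish while still holding the dial and pressing it, with the shaft, well down against its spring; do not let go. Leave the bottle, the jar and the brush where they are.

Things in the scene. Friction and masses are not known exactly. Their poses are not given: they have to be found in the camera images.
- cup_mid (a point): orange round open cup, 70 tall, outer diameter 60 at the foot, 66 at the rim, wall 3, floor 5, about 80 g; this point is on its axis half-way up (35 above its underside); z points to the mouth. The five balls lie on its floor at first. It may be set down anywhere free on the counter
- hopper_mouth (a point): centre of the mouth of the dosing unit's blue round hopper, at its rim (85 above the counter); inside diameter 120, floor 17 above the counter, rim outside 132. Axes are the unit's. The fixed unit has a base 150 (x) by 300 (y), 12 high; a grey console 45 high covers its -y half, with the dial shaft 164 from here along -y
- shaft_seat (a point): on the axis of the upright brass D-shaft, at the top of the white collar (diameter 48) where the dial's underside rests; 59 above the counter, goes down with the shaft. Shaft 18 tall from here, diameter 16, flat 3 from the axis on this point's +x side, tip chamfered 2. Red marks on collar and the disc under it (diameter 84) point to the flat. Its angle varies; turns stiffly (0.12 N m)
- plunger (a joint): how far the shaft with its collar is pressed down, m: 0 is up, 0.006 the lower stop; spring-loaded, about 3.6 N to begin, 7 N at 0.003 and 11 N at the stop; springs back when let go. Pressed means beyond 0.003; aim for 0.004 to 0.006
- knob_mid (a point): centre, half-way up, of the loose black dial: a block 46 (x) by 30 (y) by 40 high, upright on the counter at first, 45 g; grip its two flat sides 30 apart. From below it has a D bore 20 deep, 1 mm larger all round than the shaft, flat on the +x side: it goes on only with its +x the same way as the shaft's (within about 0.1 rad). Fully home, this point is 20 above shaft_seat
- knob_pointer (a point): end of the red pointer line on the top of the dial, 20 from its axis towards its +x, on the top face; the red line runs from the middle of the top to the +x end and down that end
- ball0_center (a point): centre of white detergent ball 0, diameter 17, 10 g, starts in the cup
- ball1_center (a point): centre of white detergent ball 1, diameter 17, 10 g, starts in the cup
- ball2_center (a point): centre of white detergent ball 2, diameter 17, 10 g, starts in the cup
- ball3_center (a point): centre of white detergent ball 3, diameter 17, 10 g, starts in the cup
- ball4_center (a point): centre of white detergent ball 4, diameter 17, 10 g, starts in the cup
- bottle: green closed bottle, diameter 64, 190 tall, a bystander; origin at the centre of its underside
- jar: yellow closed jar, diameter 70, 90 tall, a bystander; origin at the centre of its underside
- brush: wooden scrubbing brush, bristles down, 150 (x) by 50 by 42 high, a bystander; origin at the centre of its underside
Not all that is in view belongs to the job. Of the things that look like the part that bears cup_mid, take the one that is farthest from the robot's base at the start.

How it is judged:
On the way, in this order (a step that is already met when the one before it is completed fails the run):
1. all five balls are in the hopper while the cup is still held up in the fingers (horizontal distance between each of ball0_center, ball1_center, ball2_center, ball3_center, ball4_center and hopper_mouth below 0.058 m and height (world z) of each of ball0_center, ball1_center, ball2_center, ball3_center, ball4_center below 0.08 m and contact force between the fingers and cup above 0.5 N and height (world z) of cup_mid above 0.08 m), for 0.1 s.
2. the cup stands upright on the counter, let go (height (world z) of cup_mid between 0.029 and 0.041 m and angle between cup_mid's own z axis and vertical below 0.15 rad and contact force between the fingers and cup below 0.1 N and linear speed of cup below 0.02 m/s), for 0.2 s.
3. the dial is fully home on the shaft the right way round, held and pressed down (horizontal distance between knob_mid and shaft_seat below 0.003 m and z of knob_mid in the frame of shaft_seat below 0.0225 m and angle between the z axis of knob_mid and the z axis of shaft_seat, either way round below 0.1 rad and x of knob_pointer in the frame of shaft_seat above 0.015 m and value of joint plunger above 0.003 m and contact force between the fingers and knob above 1 N), for 0.2 s.
At the end, for the whole second after the job is handed in: Five balls in the hopper below its rim; cup upright (0.15 rad) on the counter, not touched; dial home on the shaft (axis within 3 mm, underside within 2.5 mm of the collar, tilt under 0.1 rad, pointer at the mark), shaft pressed over 3 mm, fingers bearing on the dial with over 1 N (all of step 3 and horizontal distance between each of ball0_center, ball1_center, ball2_center, ball3_center, ball4_center and hopper_mouth below 0.058 m and height (world z) of each of ball0_center, ball1_center, ball2_center, ball3_center, ball4_center below 0.08 m and height (world z) of cup_mid between 0.029 and 0.041 m and angle between cup_mid's own z axis and vertical below 0.15 rad and contact force between the fingers and cup below 0.1 N); the arm keeps its last pose, push and grip.
It fails at once if the bottle is moved by more than 30 mm or knocked over (distance of bottle from where it was at the start of the episode above 0.03 m or angle between bottle's own z axis and vertical above 0.3 rad).
It fails at once if the jar is moved by more than 30 mm or knocked over (distance of jar from where it was at the start of the episode above 0.03 m or angle between jar's own z axis and vertical above 0.3 rad).
It fails at once if the brush is moved by more than 30 mm or knocked over (distance of brush from where it was at the start of the episode above 0.03 m or angle between brush's own z axis and vertical above 0.3 rad).
It also fails if it takes over 72 s, if anything falls off the work surface, if the arm or the gripper's body presses on something with over 40 N, if the wrist force passes 120 N, or if a joint passes its speed limit or range.

## Working session

There is one attempt and no reset: what is moved stays moved. The work goes in short steps, Python scripts to look and compute and a tool call to move; the robot and the scene stay as the last step left them, time stands still between calls to the robot, and variables do not carry over. Pictures are saved under pics/ and viewed, at most 10 in all, crops included, and the job is handed in when it is done.

Besides the shell and the picture viewer there is one more tool, called after "Request:" as a command line: name --argument value ..., lists and objects as JSON in quotes. arm_command: Moves the arm, as the interface text tells. Its arguments: {"type":"object","properties":{"commands":{"type":"array","items":{"type":"number"}},"force":{"type":"number"}},"required":["commands"]}

```bash
mkdir -p pics
cat > h.py <<'E'
import numpy as np, cv2
from station import get_obs, read_camera
def snap(n,f):
    c=read_camera(n); cv2.imwrite('pics/'+f+'.png',c['img'][:,:,::-1]); np.savez('pics/'+f+'.npz',**c); return c
def ray(c,u,v,z):
    K=c['camera_matrix'];T=c['pose'];d=T[:3,:3]@np.linalg.solve(K,[u,v,1.]);o=T[:3,3]
    return o+d*(z-o[2])/d[2]
def proj(c,p):
    T=c['pose'];q=c['camera_matrix']@(T[:3,:3].T@(np.array(p)-T[:3,3]));return q[:2]/q[2]
E
python3 - <<'E'
from h import *
for n in('top','scene'):
    c=snap(n,n+'0'); print(n,c['pose'].round(3).tolist(),c['camera_matrix'].round(1).tolist())
o=get_obs();print(o['t'],o['tool_rot'],o['eef_pos'],o['gripper_width'])
E
```

```text
top [[-0.03, -0.995, 0.099, 0.345], [-1.0, 0.029, -0.007, 0.017], [0.004, -0.099, -0.995, 1.173], [0.0, 0.0, 0.0, 1.0]] [[531.3, 0.0, 314.7], [0.0, 531.3, 243.8], [0.0, 0.0, 1.0]]
scene [[-0.364, 0.732, -0.576, 1.213], [0.931, 0.284, -0.227, 0.306], [-0.003, -0.619, -0.786, 1.099], [0.0, 0.0, 0.0, 1.0]] [[565.9, 0.0, 317.0], [0.0, 565.9, 243.6], [0.0, 0.0, 1.0]]
0.1 [-9.17299328e-05  1.92670751e-01  9.81263132e-01 -7.99956631e-04] [0.25507166 0.62437681 0.2304373 ] 0.999362103615106
```

View pics/top0.png

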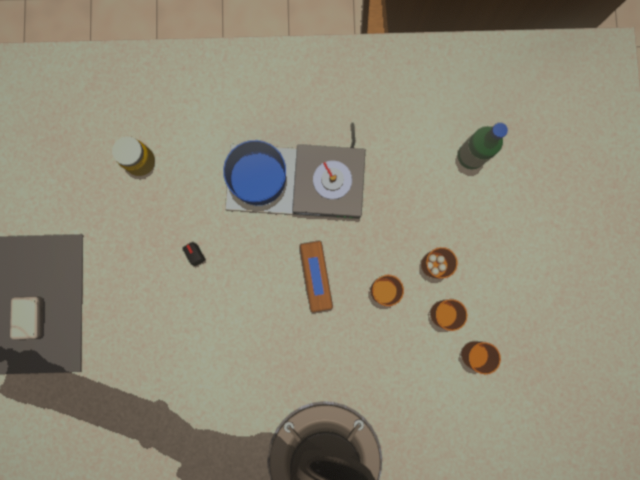

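View pics/scene0.png

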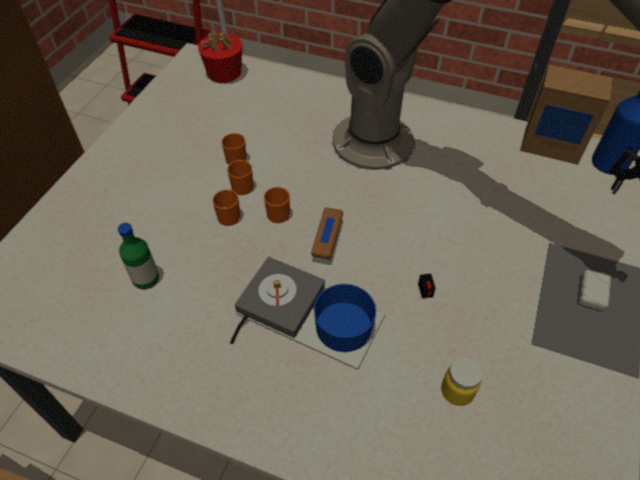

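Candidates for the cup in the top view: orange cups at (439,264, with balls), (386,291), (449,315) and (481,357). The farthest from the base (about 325,455) is the one with balls. Dial is at (193,253) with red at (189,247), hopper at (256,174), shaft at (333,179), and the brush at (316,277) lies between them.

Run:
```python
from h import *
c=dict(np.load('pics/top0.npz')); s=dict(np.load('pics/scene0.npz'))
def comps(im,m,amin,z,nm,c,roi=None):
    if roi:
        mm=np.zeros_like(m);x0,y0,x1,y1=roi;mm[y0:y1,x0:x1]=m[y0:y1,x0:x1];m=mm
    n,l,st,ce=cv2.connectedComponentsWithStats(m.astype('uint8'))
    for i in range(1,n):
        if st[i,4]>=amin: print(nm,st[i].tolist(),ce[i].round(1),ray(c,*ce[i],z).round(4))
for nm,c in(('top',c),('scene',s)):
    im=c['img'];h=cv2.cvtColor(im,cv2.COLOR_RGB2HSV);H,S,V=[h[...,i].astype(int) for i in range(3)]
    T=nm=='top'
    comps(im,(H>3)&(H<16)&(S>190)&(V>70),150,.035,nm+' orange',c,(200,120,520,400) )
    comps(im,(H>100)&(H<130)&(S>120),400,.085,nm+' blue',c)
    comps(im,((H<4)|(H>174))&(S>150)&(V>90),6,.053,nm+' red',c,(150,120,480,320))
    comps(im,(V<60),80,.04,nm+' dark',c,(170,230,220,280) if T else (405,260,450,310))
    comps(im,(S<60)&(V>140),100,.053,nm+' white',c,(305,155,360,205) if T else (250,260,305,315))
    comps(im,(S<60)&(V>140),10,.013,nm+' balls',c,(420,245,460,285) if T else (1,1,2,2))
c=dict(np.load('pics/top0.npz'))
a=np.hstack([cv2.resize(c['img'][y:y+60,x:x+60],(390,390),interpolation=2) for x,y in((410,235),(302,150))])
cv2.imwrite('pics/crop.png',a[:,:,::-1])
```

```text
top orange [437, 302, 19, 25, 305] [445.2 314.3] [ 0.2995 -0.2636  0.035 ]
top orange [470, 344, 17, 24, 299] [477.6 356. ] [ 0.2102 -0.3275  0.035 ]
top blue [230, 154, 55, 49, 2089] [256.9 177.8] [0.5951 0.1259 0.085 ]
top red [187, 245, 5, 8, 22] [189.2 248.7] [0.454  0.2751 0.053 ]
top dark [184, 243, 21, 23, 237] [194.4 254.8] [0.4419 0.2671 0.04  ]
top white [313, 161, 39, 38, 1040] [332.4 179.6] [ 0.5939 -0.0326  0.053 ]
top balls [420, 245, 40, 40, 505] [442.  264.8] [ 0.4062 -0.2679  0.013 ]
top balls [430, 256, 6, 5, 26] [432.5 258. ] [ 0.4217 -0.2479  0.013 ]
top balls [438, 257, 6, 5, 26] [440.5 258.9] [ 0.4193 -0.2653  0.013 ]
top balls [428, 263, 4, 5, 17] [429.8 264.9] [ 0.4067 -0.2411  0.013 ]
top balls [440, 265, 5, 5, 22] [441.9 266.9] [ 0.4016 -0.2675  0.013 ]
top balls [433, 268, 5, 6, 24] [435.  270.5] [ 0.3942 -0.252   0.013 ]
scene orange [214, 134, 37, 91, 1707] [233.1 179.2] [ 0.3124 -0.2858  0.035 ]
scene orange [265, 188, 24, 34, 640] [276.8 203.9] [ 0.3513 -0.1432  0.035 ]
scene blue [593, 93, 47, 81, 2111] [619.4 134.9] [-0.1692  0.6337  0.085 ]
scene blue [536, 105, 57, 39, 1437] [563.  123.8] [-0.1612  0.4876  0.085 ]
scene blue [313, 284, 62, 67, 3273] [343.9 316.6] [0.6291 0.1347 0.085 ]
scene red [427, 281, 4, 7, 16] [428.6 284.2] [0.464  0.2768 0.053 ]
scene red [277, 289, 1, 7, 7] [277. 292.] [ 0.6051 -0.0293  0.053 ]
scene red [277, 299, 1, 6, 6] [277.  301.5] [ 0.6277 -0.0193  0.053 ]
scene dark [418, 274, 17, 24, 274] [425.8 285.3] [0.4599 0.2714 0.04  ]
scene white [260, 275, 35, 29, 457] [277.2 288.6] [ 0.5968 -0.0326  0.053 ]
```

View pics/crop.png

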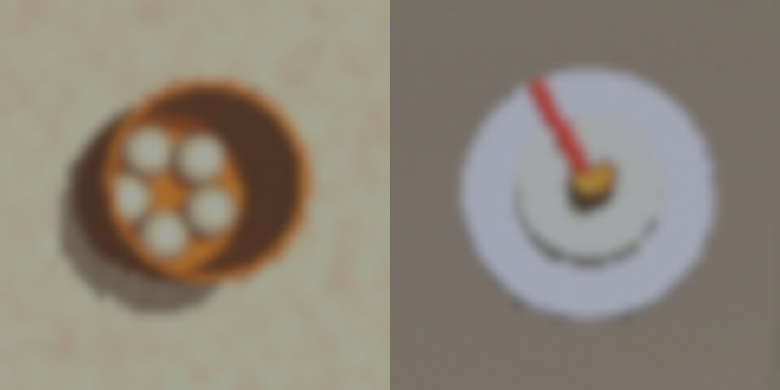

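Left crop: the chosen cup with exactly five balls, rim centre at about (442,262). Right crop: shaft disc with the red mark running from (322,175) up to (314,162), and the brass shaft at (333,178).

```bash
cat >> h.py <<'E'
from scipy.spatial.transform import Rotation as Ro
def Rt(az,al,roll=0):
    # approach azimuth az (deg), al deg away from straight down, then roll about tool z; y is az+90
    a=np.radians(az);b=np.radians(al);out=np.array([np.cos(a),np.sin(a),0]);dn=np.array([0,0,-1.])
    z=np.cos(b)*dn+np.sin(b)*out;y=np.array([-np.sin(a),np.cos(a),0])
    return Ro.from_matrix(np.c_[np.cross(y,z),y,z])*Ro.from_euler('z',roll,degrees=True)
def now():
    o=get_obs();q=o['tool_rot'];return np.array(o['eef_pos']),Ro.from_quat([q[1],q[2],q[3],q[0]]),o
def go(g,R,back=0,base=None):
    """g: wanted grasp point; prints shift & rotvec deg from the current (or base) pose"""
    p,R0=(base or now()[:2]);t=np.array(g)+R.as_matrix()[:,2]*(.019-back)
    print('TCP',t.round(3),'mm',(R0.inv().apply(t-p)*1e3).round(1),'deg',(R0.inv()*R).as_rotvec(degrees=True).round(2))
    return t,R
E
python3 - <<'E'
from h import *
c=dict(np.load('pics/top0.npz'));print(ray(c,442,262.4,.07),ray(c,256,174,.085))
go([.5,.3,.25],Rt(-32,0)); go([.48,.0,.25],Rt(-32,0)); go([.41,-.255,.045],Rt(-32,40),.13)
print(now()[2]['q'])
E
```

```text
[ 0.40819087 -0.25419127  0.07      ] [0.60320102 0.12764075 0.085     ]
TCP [0.5   0.3   0.231] mm [-3.494e+02 -2.077e+02 -2.000e-01] deg [-0.09  0.02  9.78]
TCP [0.48  0.    0.231] mm [-4.443e+02 -4.930e+02  3.000e-01] deg [-0.09  0.02  9.78]
TCP [ 0.349 -0.217  0.13 ] mm [-405.6 -743.2  101.7] deg [  3.33 -39.89   9.41]
[-1.29108766  0.47769053  0.02234335  1.5563613  -0.0114867   1.10927946
 -0.08308306]
```

Request:
arm_command --commands '[-0.35, -0.208, 0, 0, 0, 10, 1, -0.35, -0.208, 0, 0, 0, 10, 1, -0.35, -0.208, 0, 0, 0, 10, 1, -0.35, -0.208, 0, 0, 0, 10, 1, -0.35, -0.208, 0, 0, 0, 10, 1, -0.35, -0.208, 0, 0, 0, 10, 1, -0.35, -0.208, 0, 0, 0, 10, 1, -0.35, -0.208, 0, 0, 0, 10, 1]'

```text
t: 0.9
eef_pos: [0.497, 0.3038, 0.2311]
tool_rot: [-0.0, 0.277, 0.961, -0.0]
contact_force: [0.1, 0.2, -0.0]
gripper_width: 1.004
grasp_force: 0.0
```

Run:
```python
from h import *
p,R,o=now();print(p,o['q'],o['t'])
go([.48,.0,.25],Rt(-32,0)); go([.408,-.254,.045],Rt(-32,40),.13)
```

```text
[0.49697618 0.30376089 0.2311094 ] [-0.80022931  0.32637968  0.18181901  1.79298284 -0.06786537  1.02869804
  0.41587197] 0.9
TCP [0.48  0.    0.231] mm [-1.476e+02 -2.661e+02  2.000e-01] deg [-0.02 -0.02 -0.21]
TCP [ 0.347 -0.216  0.13 ] mm [-150.7 -519.6  101.2] deg [ -0.09 -40.02  -0.2 ]
```

Request:
arm_command --commands '[-0.148, -0.266, 0, 0, 0, 0, 1, -0.148, -0.266, 0, 0, 0, 0, 1, -0.148, -0.266, 0, 0, 0, 0, 1, -0.148, -0.266, 0, 0, 0, 0, 1, -0.148, -0.266, 0, 0, 0, 0, 1, -0.148, -0.266, 0, 0, 0, 0, 1, -0.148, -0.266, 0, 0, 0, 0, 1]'

```text
t: 1.6
eef_pos: [0.4785, -0.0053, 0.2313]
tool_rot: [-0.0, 0.282, 0.959, -0.001]
contact_force: [-1.0, 0.9, 0.4]
gripper_width: 1.0
grasp_force: 0.0
```

Run:
```python
from h import *
p,R,o=now();print(p,o['q'],o['t'])
go([.408,-.254,.045],Rt(-32,40),.13)
```

```text
[ 0.47845953 -0.00525071  0.23128472] [-0.43268203  0.14934362  0.34821307  2.0294577  -0.0592702   0.97318616
  0.94392747] 1.6
TCP [ 0.347 -0.216  0.13 ] mm [  -4.1 -248.1  101.7] deg [ -0.38 -39.97  -0.72]
```

Request:
arm_command --commands '[0, -0.248, 0.04, 0, -40, 0, 1, 0, -0.248, 0.04, 0, -40, 0, 1, 0, -0.248, 0.04, 0, -40, 0, 1, 0, -0.248, 0.04, 0, -40, 0, 1, 0, -0.248, 0.04, 0, -40, 0, 1, 0, -0.248, 0.04, 0, -40, 0, 1, 0, -0.248, 0.04, 0, -40, 0, 1]'

```text
t: 2.3
eef_pos: [0.4066, -0.1102, 0.2249]
tool_rot: [0.205, 0.271, 0.94, -0.021]
contact_force: [-0.4, -0.7, -0.3]
gripper_width: 0.998
grasp_force: 0.0
```

Run:
```python
from h import *
p,R,o=now();print(p,o['q'],o['t'])
go([.408,-.254,.045],Rt(-32,40),.13)
snap('wrist','w1')
```

```text
[ 0.40655238 -0.11023323  0.22488174] [ 0.38350885 -0.13127295 -0.34709387  2.3869154   0.20010311  0.49613468
  0.88186057] 2.3
TCP [ 0.347 -0.216  0.13 ] mm [  29.9 -127.7   80.7] deg [  3.86 -16.63  -1.59]
```

View pics/w1.png

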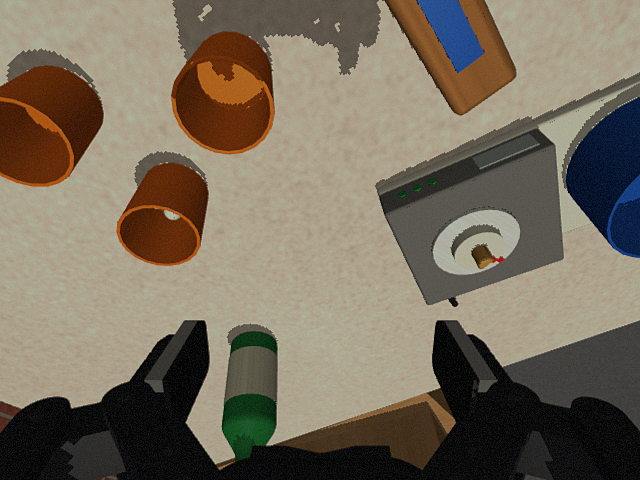

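The wrist view shows the cup with balls at (160,235), the other cups at (45,125) and (222,90), the console at (480,220) and the bottle at (250,390). The elbow is near its limit, so a tilted approach from the robot's side doesn't reach. I'll fit the kinematics to the recorded poses and check other directions.

```bash
cat > kin.py <<'E'
import numpy as np, itertools
from scipy.optimize import least_squares
from scipy.spatial.transform import Rotation as Ro
LO=np.array([-2.96,-.34,-1.41,.24,-1.37,.17,-2.96]);HI=np.array([2.96,2.1,1.46,2.44,4.51,1.92,2.96])
def fk(q,P,s):
    # P: yaw1,yaw7,h,L1,e1,L2,e2,e2b,L3
    R=Ro.from_euler('z',s[0]*q[0]+P[0]);p=np.array([0,0,P[2]])
    R=R*Ro.from_euler('y',q[1]);p=p+R.apply([P[4],0,P[3]])
    R=R*Ro.from_euler('z',s[1]*q[2])*Ro.from_euler('y',q[3]);p=p+R.apply([P[6],0,P[5]])
    R=R*Ro.from_euler('z',s[2]*q[4])*Ro.from_euler('y',q[5]);p=p+R.apply([P[7],0,P[8]])
    return p,R*Ro.from_euler('z',s[3]*q[6]+P[1])
def err(p,R,t,Rw): return np.r_[(p-t)*1,(R.inv()*Rw).as_rotvec()*.3]
def ik(t,Rw,P,s,n=30,seed=None,rng=np.random.default_rng(0)):
    best=None
    for i in range(n):
        q0=seed if (seed is not None and i==0) else rng.uniform(LO,HI)
        if seed is not None and i: q0=np.clip(seed+rng.normal(0,.4,7),LO,HI)
        r=least_squares(lambda q:err(*fk(q,P,s),t,Rw),np.clip(q0,LO+.03,HI-.03),bounds=(LO+.02,HI-.02),max_nfev=60)
        if best is None or r.cost<best.cost: best=r
        if best.cost<1e-7: break
    return best.x,np.sqrt(2*best.cost)
E
cat > fit.py <<'E'
from kin import *
from h import now
D=[([-1.29108766,0.47769053,0.02234335,1.5563613,-0.0114867,1.10927946,-0.08308306],[.25507,.62438,.23044],[-9.17e-5,.19267,.98126,-8e-4]),
([-0.80022931,0.32637968,0.18181901,1.79298284,-0.06786537,1.02869804,0.41587197],[.49698,.30376,.23111],[0,.277,.961,0]),
([-0.43268203,0.14934362,0.34821307,2.0294577,-0.0592702,0.97318616,0.94392747],[.47846,-.00525,.23128],[0,.282,.959,-.001]),
([0.38350885,-0.13127295,-0.34709387,2.3869154,0.20010311,0.49613468,0.88186057],[.40655,-.11023,.22488],[.205,.271,.940,-.021])]
D=[(np.array(q),np.array(p),Ro.from_quat([r[1],r[2],r[3],r[0]])) for q,p,r in D]
res=[]
for s in itertools.product([1,-1],repeat=4):
    for y in((0,0),(3.1,0),(0,1.57),(0,-1.57),(0,3.1),(2.5,0),(2.5,1.57),(2.5,-1.57)):
        x0=np.r_[y,.35,.4,0,.4,0,0,.25]
        f=lambda P:np.concatenate([err(*fk(q,P,s),p,R) for q,p,R in D]+[.002*P[[4,6,7]]])
        r=least_squares(f,x0,max_nfev=60);res.append((r.cost,s,r.x))
res.sort(key=lambda a:a[0])
for c,s,x in res[:3]:print(c,s,x.round(4).tolist())
np.savez('kin.npz',P=res[0][2],s=res[0][1])
for q,p,R in D: e=err(*fk(q,res[0][2],res[0][1]),p,R);print(e.round(4))
E
python3 fit.py
```

```text
0.00015196060966237522 (-1, -1, -1, -1) [-0.0879, 1.4844, 0.6312, 0.4128, 0.0334, 0.6305, 0.2239, 0.0057, 0.2657]
0.00015196060966244553 (-1, -1, -1, -1) [-0.0879, 1.4844, 0.6312, 0.4128, 0.0334, 0.6305, 0.2239, 0.0057, 0.2657]
0.00015196060966248437 (-1, -1, -1, -1) [-0.0879, 1.4844, 0.6312, 0.4128, 0.0334, 0.6305, 0.2239, 0.0057, 0.2657]
[ 0.0014  0.0025  0.0043 -0.     -0.     -0.0005]
[ 0.001  -0.0073 -0.0022 -0.0001 -0.0001 -0.0007]
[-0.0011  0.0095 -0.0024  0.     -0.0001 -0.0005]
[ 0.001   0.002   0.0003 -0.0106  0.0011  0.0017]
```

Run:
```python
from h import *
p,R,o=now();print(p.tolist(),R.as_quat().tolist(),o['q'].tolist() if hasattr(o['q'],'tolist') else o['q'],o['t'])
for r in(0,180): go([.46,-.16,.25],Rt(-122,40,r)); go([.46,-.16,.25],Rt(-122,0,r))
```

```text
[0.4048204109076664, -0.11325120724829825, 0.22507851546075178] [0.2743769037744086, 0.9393094736112632, -0.021585631322207685, 0.20481476504325166] [0.3993937306944212, -0.13361491649668028, -0.35381366350810484, 2.388274958278549, 0.19545357771012023, 0.4952951009991204, 0.887615278607392] 2.35
TCP [ 0.454 -0.17   0.235] mm [-70.3 -22.2  17.4] deg [ 50.4  -16.22  75.39]
TCP [ 0.46  -0.16   0.231] mm [-68.3 -10.3  22.3] deg [21.57 15.11 88.03]
TCP [ 0.454 -0.17   0.235] mm [-70.3 -22.2  17.4] deg [ 16.91  52.56 -92.57]
TCP [ 0.46  -0.16   0.231] mm [-68.3 -10.3  22.3] deg [-15.15  21.62 -89.15]
```

Request:
arm_command --commands '[-0.07, -0.01, 0.02, 21.6, 15, 88, 1, -0.07, -0.01, 0.02, 21.6, 15, 88, 1, -0.07, -0.01, 0.02, 21.6, 15, 88, 1, -0.07, -0.01, 0.02, 21.6, 15, 88, 1, -0.07, -0.022, 0.017, 50, -16, 75, 1, -0.07, -0.022, 0.017, 50, -16, 75, 1, -0.07, -0.022, 0.017, 50, -16, 75, 1, -0.07, -0.022, 0.017, 50, -16, 75, 1]'

```text
t: 3.15
eef_pos: [0.4562, -0.1666, 0.2362]
tool_rot: [0.159, 0.711, 0.664, -0.167]
contact_force: [0.1, -0.1, -0.5]
gripper_width: 1.0
grasp_force: 0.0
```

Run:
```python
from h import *
p,R,o=now();print(p.tolist(),R.as_quat().tolist(),list(o['q']),o['t'])
for r in(0,): go([.46,-.16,.25],Rt(-122,40,r))
```

```text
[0.45616897115925287, -0.1665885285812348, 0.2362040331369175] [0.7111751631568584, 0.6640659392881146, -0.16735061104289295, 0.15887129561308577] [np.float64(0.2161042806693976), np.float64(0.1884753506218136), np.float64(-0.34213639740444346), np.float64(2.052750952672382), np.float64(0.5964217690631356), np.float64(1.0862698871684104), np.float64(-0.5226772321031355)] 3.15
TCP [ 0.454 -0.17   0.235] mm [-3.2 -2.4  2.4] deg [ 15.67 -13.1   23.44]
```

```bash
cat > fit.py <<'E'
from kin import *
import kin
D=eval(open('data.txt').read())
D=[(np.array(q),np.array(p),Ro.from_quat(r)) for q,p,r in D]
s=(-1,-1,-1,-1)
best=None
for k in range(12):
    x0=np.r_[-.09,1.48,.33,.4,0,.4,0,0,.25,0,0,0]+np.random.default_rng(k).normal(0,.04,12)
    f=lambda P:np.concatenate([err(*fk(q,P,s),p,R) for q,p,R in D]+[.002*P[[4,6,7,9,10,11]]])
    r=least_squares(f,x0,max_nfev=300)
    if best is None or r.cost<best.cost:best=r
print(best.cost,best.x.round(4).tolist())
np.savez('kin.npz',P=best.x,s=s)
for q,p,R in D: print(err(*fk(q,best.x,s),p,R).round(4))
E
cat > data.txt <<'E'
[([-1.29108766,0.47769053,0.02234335,1.5563613,-0.0114867,1.10927946,-0.08308306],[.25507,.62438,.23044],[.19267,.98126,-8e-4,-9e-5]),
([-0.80022931,0.32637968,0.18181901,1.79298284,-0.06786537,1.02869804,0.41587197],[.49698,.30376,.23111],[.277,.961,0,0]),
([-0.43268203,0.14934362,0.34821307,2.0294577,-0.0592702,0.97318616,0.94392747],[.47846,-.00525,.23128],[.282,.959,-.001,0]),
([0.3993937306944212, -0.13361491649668028, -0.35381366350810484, 2.388274958278549, 0.19545357771012023, 0.4952951009991204, 0.887615278607392],[0.4048204109076664, -0.11325120724829825, 0.22507851546075178],[0.2743769037744086, 0.9393094736112632, -0.021585631322207685, 0.20481476504325166]),
([0.2161042806693976,0.1884753506218136,-0.34213639740444346,2.052750952672382,0.5964217690631356,1.0862698871684104,-0.5226772321031355],[0.45616897115925287, -0.1665885285812348, 0.2362040331369175],[0.7111751631568584, 0.6640659392881146, -0.16735061104289295, 0.15887129561308577])]
E
sed -i 's/R.apply(\[P\[4\],0,P/R.apply([P[4],P[9],P/; s/R.apply(\[P\[6\],0,P/R.apply([P[6],P[10],P/; s/R.apply(\[P\[7\],0,P/R.apply([P[7],P[11],P/' kin.py
python3 fit.py
```

```text
4.152358854591167e-08 [0.0001, 1.5706, 0.2871, 0.5418, -0.0, 0.4725, 0.0, -0.0, 0.327, -0.0305, -0.0314, -0.0004]
[-0.      0.     -0.     -0.     -0.      0.0001]
[-0.      0.     -0.     -0.0001 -0.0001 -0.0002]
[ 0. -0.  0.  0. -0. -0.]
[-0.     -0.      0.      0.     -0.      0.0001]
[ 0.     -0.     -0.      0.     -0.      0.0001]
```

```bash
cat > plan.py <<'E'
from kin import *
from h import Rt
z=np.load('kin.npz');P=z['P'];s=z['s']
def step(q,t,R):
    r=least_squares(lambda x:np.r_[err(*fk(x,P,s),t,R),.0005*(x-q)],np.clip(q,LO+.03,HI-.03),bounds=(LO+.02,HI-.02),max_nfev=25)
    e=err(*fk(r.x,P,s),t,R);return r.x,np.abs(e).max()
def tcp(g,R,back=0): return np.array(g)+R.as_matrix()[:,2]*(.019-back)
E
cat > s1.py <<'E'
from plan import *
q0=np.array(eval(open('data.txt').read())[-1][0]);g=[.408,-.254,.045];hp=[.60,.128,.15]
for a in(50,58):
  for A in range(-180,180,20):
    for f in(0,180):
        R=Rt(A,a,f);q,e=ik(tcp(g,R),R,P,s,n=3,seed=q0)
        if e>.002: continue
        # lift & carry seeds
        for B in range(-180,180,30):
            q1=q.copy();ok=0
            d=(B-A+180)%360-180
            for k in np.linspace(0,1,9):
                Rk=Rt(A+d*k,a,f);q1,e1=step(q1,tcp(np.array(g)*(1-k)+np.array(hp)*k+[0,0,.1*np.sin(np.pi*k)],Rk),Rk);ok=max(ok,e1 if k>.3 else 0)
            if ok>.003: continue
            for sg in(165,-165):
                q2=q1.copy();m=0;jump=0
                for k in np.linspace(0,1,12)[1:]:
                    Rk=Rt(B,a+(118-2*a)*k,f+sg*k);qn,e1=step(q2,tcp(hp,Rk),Rk);m=max(m,e1);jump=max(jump,np.abs(qn-q2).max());q2=qn
                    if m>.004:break
                if m<.004: print(a,A,f,B,sg,'m',round(m,4),'jump',round(jump,2),'qg',q.round(2),'qp',q2.round(2),flush=True)
E
time timeout 500 python3 s1.py
```

```text
50 -180 0 -120 -165 m 0.0 jump 0.3 qg [ 0.05  0.92  0.35  1.67  0.02  1.41 -1.19] qp [-0.67  1.05  0.24  1.24  0.38  1.9   1.84]
50 -180 0 -90 165 m 0.0 jump 0.3 qg [ 0.05  0.92  0.35  1.67  0.02  1.41 -1.19] qp [-1.36  1.53  1.42  1.6  -0.33  1.3  -2.94]
50 -180 0 -90 -165 m 0.0 jump 0.25 qg [ 0.05  0.92  0.35  1.67  0.02  1.41 -1.19] qp [-0.47  0.92 -0.34  1.53  0.97  1.83  1.72]
50 -180 0 -60 165 m 0.0 jump 0.31 qg [ 0.05  0.92  0.35  1.67  0.02  1.41 -1.19] qp [-1.57  1.38  1.28  1.96 -0.12  0.66 -2.94]
50 -180 0 -60 -165 m 0.0 jump 0.25 qg [ 0.05  0.92  0.35  1.67  0.02  1.41 -1.19] qp [-0.66  0.75 -0.18  1.9   1.22  1.45  1.76]
50 -180 0 -30 -165 m 0.0 jump 0.23 qg [ 0.05  0.92  0.35  1.67  0.02  1.41 -1.19] qp [-0.93  0.65  0.16  2.26  1.7   1.05  1.55]
50 -180 0 60 -165 m 0.0 jump 0.33 qg [ 0.05  0.92  0.35  1.67  0.02  1.41 -1.19] qp [ 1.03  1.09 -1.2   2.13 -1.27  0.19  0.79]
50 -180 0 90 -165 m 0.0 jump 0.27 qg [ 0.05  0.92  0.35  1.67  0.02  1.41 -1.19] qp [ 0.33  0.79 -0.23  1.82 -1.13  1.2   0.7 ]
50 -180 0 120 -165 m 0.0 jump 0.25 qg [ 0.05  0.92  0.35  1.67  0.02  1.4
[... 28229 characters left out ...]
 qp [ 0.88  0.84 -1.02  2.13 -1.35  0.29 -1.91]
58 160 180 90 165 m 0.0 jump 0.25 qg [0.37 0.99 0.04 1.51 0.02 1.65 1.63] qp [-0.07  0.73  0.27  1.86 -1.28  1.34 -1.86]
58 160 180 90 -165 m 0.0 jump 0.31 qg [0.37 0.99 0.04 1.51 0.02 1.65 1.63] qp [ 0.92  1.13 -1.22  1.79 -0.05  0.77  2.94]
58 160 180 120 165 m 0.0 jump 0.24 qg [0.37 0.99 0.04 1.51 0.02 1.65 1.63] qp [-0.26  0.93  0.51  1.54 -1.07  1.77 -1.73]
58 160 180 120 -165 m 0.0 jump 0.32 qg [0.37 0.99 0.04 1.51 0.02 1.65 1.63] qp [ 0.75  1.35 -1.39  1.46  0.26  1.37  2.94]
58 160 180 150 165 m 0.0 jump 0.27 qg [0.37 0.99 0.04 1.51 0.02 1.65 1.63] qp [-0.18  0.99  0.22  1.24 -0.64  1.9  -1.69]
real	2m39.684s
user	2m40.033s
sys	0m0.120s
```

Run:
```python
from h import *
g=[.408,-.254,.045];R=Rt(-120,55)
b=go(g,R,.12)
go(g,R,0,b)
```

```text
TCP [ 0.449 -0.182  0.103] mm [ 45.4  -6.2 126.3] deg [ 17.42 -27.87  19.83]
TCP [ 0.4   -0.267  0.034] mm [ -0.   0. 120.] deg [0. 0. 0.]
```

Request:
arm_command --commands '[0.02, 0, 0.05, 17.4, -27.9, 19.8, 1, 0.02, 0, 0.05, 17.4, -27.9, 19.8, 1, 0.045, -0.006, 0.126, 17.4, -27.9, 19.8, 1, 0.045, -0.006, 0.126, 17.4, -27.9, 19.8, 1, 0.045, -0.006, 0.126, 17.4, -27.9, 19.8, 1, 0.045, -0.006, 0.126, 17.4, -27.9, 19.8, 1, 0.045, -0.006, 0.126, 17.4, -27.9, 19.8, 1]' --force 40

```text
t: 3.85
eef_pos: [0.4498, -0.1817, 0.1027]
tool_rot: [0.231, 0.767, 0.448, -0.398]
contact_force: [-0.2, 0.7, -0.9]
gripper_width: 1.0
grasp_force: 0.0
```

Run:
```python
from h import *
p,R,o=now();print(p,np.round(o['q'],2),o['t'])
go([.408,-.254,.045],Rt(-120,55))
c=snap('wrist','w2')
for z in(.045,.07):print(proj(c,[.408,-.254,z]))
```

```text
[ 0.44975419 -0.18168151  0.10270477] [-0.04  0.7  -0.2   1.92  0.77  1.41 -1.25] 3.85
TCP [ 0.4   -0.267  0.034] mm [ -1.1  -0.6 120.5] deg [ 0.3  -0.22  0.43]
[320.19042092 245.79893768]
[320.05136074 283.1720804 ]
```

View pics/w2.png

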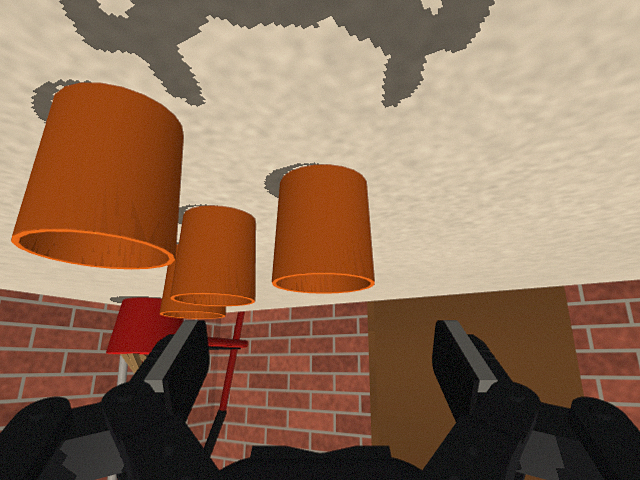

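The target cup's rim centre is at (323,283), against (320,283) predicted, so it's centred between the fingers. The neighbouring cup at (100,180) is clear to the left.

Request:
arm_command --commands '[-0.001, 0, 0.04, 0, 0, 0, 1, -0.001, 0, 0.08, 0, 0, 0, 1, -0.001, 0, 0.12, 0, 0, 0, 1, -0.001, 0, 0.12, 0, 0, 0, 0.5, -0.001, 0, 0.12, 0, 0, 0, 0.5, -0.001, 0, 0.12, 0, 0, 0, 0.5, -0.001, 0, 0.12, 0, 0, 0, 0.5, -0.001, 0, 0.12, 0, 0, 0, 0.5]' --force 40

```text
t: 4.7
eef_pos: [0.4002, -0.2682, 0.0362]
tool_rot: [0.231, 0.767, 0.446, -0.399]
contact_force: [-2.1, -2.7, 7.0]
gripper_width: 0.752
grasp_force: 43.8
```

Run:
```python
from h import *
p,R,o=now();print(p,np.round(o['q'],2),o['t'],o['gripper_width'],o['grasp_force'])
g=[.408,-.254,.045]
go([.41,-.25,.2],Rt(-120,55)); go([.50,-.05,.23],Rt(-90,55)); go([.60,.128,.20],Rt(-60,55))
```

```text
[ 0.40020992 -0.26816507  0.03624799] [ 0.06  0.78 -0.13  2.03  0.91  1.23 -1.32] 4.7 0.7522150943906292 43.82144268043703
TCP [ 0.402 -0.263  0.189] mm [-122.1   -0.9  -92.1] deg [ 0.19 -0.12  0.28]
TCP [ 0.5   -0.066  0.219] mm [ -19.9  -14.  -289.6] deg [-24.36  -0.15 -16.95]
TCP [0.608 0.115 0.189] mm [ 125.4   -9.5 -443.9] deg [-48.92  -0.17 -34.19]
```

Request:
arm_command --commands '[-0.03, 0, -0.023, 0, 0, 0, 0.5, -0.06, 0, -0.045, 0, 0, 0, 0.5, -0.09, 0, -0.068, 0, 0, 0, 0.5, -0.122, -0.001, -0.092, 0, 0, 0, 0.5, -0.107, -0.003, -0.12, -4, 0, -3, 0.5, -0.087, -0.006, -0.16, -9, 0, -6, 0.5, -0.067, -0.009, -0.2, -14, 0, -10, 0.5, -0.043, -0.012, -0.245, -19, 0, -13, 0.5]'

```text
t: 5.5
eef_pos: [0.4776, -0.1078, 0.2117]
tool_rot: [0.307, 0.663, 0.592, -0.34]
contact_force: [1.7, 0.6, -1.7]
gripper_width: 0.755
grasp_force: 44.7
```

Run:
```python
from h import *
p,R,o=now();print(p,np.round(o['q'],2),o['t'],o['gripper_width'],o['grasp_force'],o['contact_force'])
go([.50,-.05,.23],Rt(-90,55)); go([.60,.128,.20],Rt(-60,55))
```

```text
[ 0.47762726 -0.10781859  0.21172534] [-0.17  0.47 -0.31  2.01  0.88  1.47 -1.08] 5.5 0.754770979999173 44.70324753623572 [ 1.70574463  0.58506508 -1.71360534]
TCP [ 0.5   -0.066  0.219] mm [ 19.8  17.6 -40.5] deg [-5.   -0.39 -3.87]
TCP [0.608 0.115 0.189] mm [ 155.2  104.8 -178.4] deg [-29.52  -0.31 -21.16]
```

Request:
arm_command --commands '[0.022, 0.015, -0.026, -4, 0, -3, 0.5, 0.044, 0.03, -0.052, -8, 0, -6, 0.5, 0.066, 0.045, -0.078, -12, 0, -9, 0.5, 0.089, 0.06, -0.104, -16, 0, -12, 0.5, 0.111, 0.075, -0.13, -20, 0, -15, 0.5, 0.133, 0.09, -0.156, -25, 0, -18, 0.5, 0.155, 0.105, -0.178, -29.5, 0, -21, 0.5, 0.155, 0.105, -0.178, -29.5, 0, -21, 0.5]'

```text
t: 6.3
eef_pos: [0.6083, 0.1166, 0.1867]
tool_rot: [0.397, 0.444, 0.77, -0.228]
contact_force: [-0.8, 0.3, -0.7]
gripper_width: 0.762
grasp_force: 44.8
```

```bash
cat > s2.py <<'E'
from h import *
from plan import step,tcp
p,R,o=now();q=np.array(o['q']);print(p,q.round(2),o['t'],o['gripper_width'],o['grasp_force'])
# hopper refine
c=snap('top','top1');im=cv2.cvtColor(c['img'],cv2.COLOR_RGB2HSV)
s=dict(np.load('pics/scene0.npz'))
for c in(dict(np.load('pics/top0.npz')),s):
    h=cv2.cvtColor(c['img'],cv2.COLOR_RGB2HSV);m=((h[...,0]>100)&(h[...,0]<130)&(h[...,1]>110)).astype('uint8')
    n,l,st,ce=cv2.connectedComponentsWithStats(m)
    for i in range(1,n):
        if st[i,4]>1500 and 200<ce[i][0]<400:
            hull=cv2.convexHull(np.argwhere(l==i)[:,::-1].astype(np.int32));e=cv2.fitEllipse(hull);print(e,st[i],ray(c,*e[0],.085))
hp=[.60,.128,.15]
base=(p,R)
for k in np.linspace(0,1,8)[1:]:
    Rk=Rt(-60,55+8*k,-165*k);q,e=step(q,tcp(hp,Rk),Rk);print(k.round(2),round(e,4),q.round(2));
    if k>.99 or k in(.1,):pass
for k in (2/7,4/7,1): go(hp,Rt(-60,55+8*k,-165*k),0,base)
E
python3 s2.py
```

```text
[0.60834688 0.11662903 0.18667367] [-0.4   0.6  -0.44  1.88  1.16  1.42 -0.94] 6.3 0.7615030115608905 44.75779865089862
((256.3218078613281, 177.5511016845703), (48.30941390991211, 58.234352111816406), 76.9604721069336) [ 227  153   58   50 2138] [0.59564755 0.12711308 0.085     ]
((343.5577087402344, 316.5609436035156), (63.453453063964844, 67.40741729736328), 171.1652374267578) [ 313  284   63   67 3291] [0.62929687 0.1339539  0.085     ]
0.14 0.0 [-0.41  0.69 -0.44  1.89  1.22  1.42 -0.63]
0.29 0.0 [-0.4   0.71 -0.46  1.89  1.24  1.45 -0.23]
0.43 0.0 [-0.39  0.72 -0.48  1.89  1.26  1.48  0.17]
0.57 0.0 [-0.39  0.73 -0.49  1.89  1.27  1.51  0.56]
0.71 0.0 [-0.38  0.74 -0.51  1.89  1.29  1.53  0.96]
0.86 0.0 [-0.38  0.76 -0.52  1.89  1.3   1.56  1.36]
1.0 0.0 [-0.38  0.77 -0.53  1.89  1.32  1.59  1.76]
TCP [0.608 0.114 0.14 ] mm [37.1 -1.7 28.9] deg [  1.31  -2.55 -47.2 ]
TCP [0.608 0.114 0.14 ] mm [36.3 -1.7 28.8] deg [  4.3   -3.73 -94.29]
TCP [0.608 0.113 0.141] mm [35.2 -1.7 28.7] deg [  12.27   -1.36 -164.66]
```

Run:
```python
from h import *
b=now()[:2]
for k,x,y in((24,.588,.12),(64,.578,.113),):go([x,y,.15],Rt(-60,55+8*k/165,-k),0,b)
R=Rt(-60,55+8*64/165,-64);b=(np.array([.578,.113,.15])+R.as_matrix()[:,2]*.019,R)
for k,x,y in((84,.578,.113),(100,.578,.113),(110,.578,.113),(120,.58,.113)):go([x,y,.15],Rt(-60,55+8*k/165,-k),0,b)
R=Rt(-60,55+8*120/165,-120);b=(np.array([.58,.113,.15])+R.as_matrix()[:,2]*.019,R)
for k,x,y in((140,.595,.113),(165,.605,.112)):go([x,y,.15],Rt(-60,55+8*k/165,-k),0,b)
```

```text
TCP [0.596 0.106 0.139] mm [ 38.5 -14.1  28. ] deg [  0.21  -1.55 -24.18]
TCP [0.586 0.099 0.14 ] mm [ 37.2 -26.3  28.9] deg [  1.84  -3.18 -64.16]
TCP [0.586 0.099 0.14 ] mm [-0.1 -0.3 -0. ] deg [  0.94  -0.27 -20.  ]
TCP [0.586 0.099 0.14 ] mm [-0.3 -0.5 -0. ] deg [  1.76  -0.25 -36.  ]
TCP [0.586 0.099 0.141] mm [-0.3 -0.7 -0. ] deg [  2.29  -0.12 -45.99]
TCP [0.588 0.099 0.141] mm [-2.2 -0.5  0.8] deg [  2.82   0.1  -55.99]
TCP [0.603 0.099 0.141] mm [-9.3 -9.9  6.5] deg [  0.75   0.63 -20.  ]
TCP [0.613 0.097 0.141] mm [-14.7 -16.8  11.7] deg [  1.36   1.78 -44.99]
```

Request:
arm_command --commands '[0.013, -0.005, 0.01, 0, -0.5, -8, 0.5, 0.026, -0.01, 0.02, 0, -1, -16, 0.5, 0.038, -0.014, 0.028, 0.2, -1.5, -24, 0.5, 0.038, -0.017, 0.028, 0.6, -2, -32, 0.5, 0.038, -0.02, 0.028, 1, -2.4, -40, 0.5, 0.037, -0.023, 0.029, 1.4, -2.8, -48, 0.5, 0.037, -0.025, 0.029, 1.6, -3, -56, 0.5, 0.037, -0.026, 0.029, 1.8, -3.2, -64, 0.5]'

```text
t: 7.15
eef_pos: [0.5864, 0.0949, 0.1407]
tool_rot: [0.227, -0.029, 0.873, -0.431]
contact_force: [-0.1, 0.1, -1.2]
gripper_width: 0.757
grasp_force: 44.8
```

Request:
arm_command --commands '[0, 0, 0, 0.3, -0.1, -8, 0.5, 0, 0, 0, 0.7, -0.2, -16, 0.5, 0, 0, 0, 1, -0.3, -24, 0.5, 0, 0, 0, 1.5, -0.3, -30, 0.5, 0, 0, 0, 1.7, -0.2, -36, 0.5, 0, -0.001, 0, 2, -0.2, -41, 0.5, 0, -0.001, 0, 2.3, -0.1, -46, 0.5, 0, -0.001, 0, 2.5, 0, -51, 0.5]'

```text
t: 7.95
eef_pos: [0.5864, 0.0944, 0.1415]
tool_rot: [0.02, -0.397, 0.767, -0.505]
contact_force: [-0.7, 0.3, -1.1]
gripper_width: 0.752
grasp_force: 44.8
```

Run:
```python
from h import *
p,R,o=now();print(p,np.round(o['q'],2),o['t'],o['gripper_width'],o['grasp_force'])
for k,x,y in((125,.58,.113),(140,.595,.113),(165,.605,.112)):go([x,y,.15],Rt(-60,55+8*k/165,-k))
a=snap('top','top2')['img'][110:260,180:380];b=snap('scene','sc2')['img'][200:350,260:460]
cv2.imwrite('pics/p2.png',cv2.resize(np.hstack([a,b]),(800,300),interpolation=2)[:,:,::-1])
```

```text
[0.58638579 0.09436301 0.1414805 ] [-0.37  0.72 -0.52  1.95  1.28  1.52  0.88] 7.95 0.7519762713085641 44.83640815014951
TCP [0.588 0.099 0.141] mm [-4.2  0.1 -2. ] deg [  0.49  -0.08 -10.09]
TCP [0.603 0.099 0.141] mm [-14.4  -8.9   4.4] deg [  1.09   0.43 -25.09]
TCP [0.613 0.097 0.141] mm [-20.4 -15.3   9.5] deg [  1.79   1.63 -50.08]
```

View pics/p2.png

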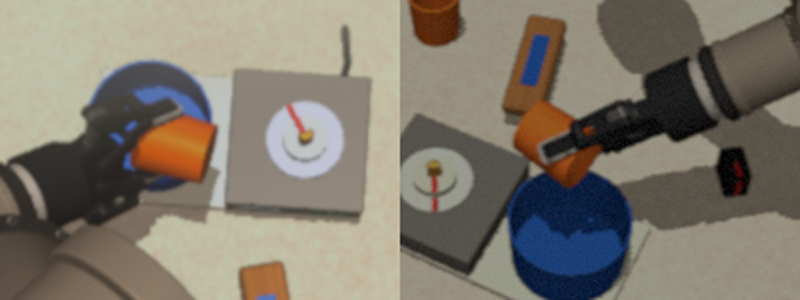

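The cup is on its side with its mouth over the hopper (left crop near (140,145), right crop near (575,165)). The balls haven't come out yet, so I continue the roll.

Request:
arm_command --commands '[-0.004, 0, -0.002, 0.3, 0, -5, 0.5, -0.004, 0, -0.002, 0.5, 0, -10, 0.5, -0.007, -0.003, 0, 0.7, 0.2, -15, 0.5, -0.01, -0.006, 0.002, 0.9, 0.3, -20, 0.5, -0.014, -0.009, 0.004, 1.1, 0.4, -25, 0.5, -0.017, -0.011, 0.006, 1.3, 0.8, -33, 0.5, -0.019, -0.013, 0.008, 1.6, 1.2, -42, 0.5, -0.02, -0.015, 0.009, 1.8, 1.6, -50, 0.5]'

```text
t: 8.85
eef_pos: [0.6131, 0.0974, 0.1414]
tool_rot: [0.2, 0.676, -0.519, 0.483]
contact_force: [0.3, -0.0, -0.7]
gripper_width: 0.752
grasp_force: 44.9
```

Request:
arm_command --commands '[0, 0, 0, 0, 0, 0, 0.5, 0, 0, 0, 0, 0, 0, 0.5, 0, 0, 0, 0, 0, 0, 0.5, 0, 0, 0, 0, 0, 0, 0.5]'

```text
t: 9.25
eef_pos: [0.6128, 0.0978, 0.1411]
tool_rot: [0.198, 0.675, -0.521, 0.483]
contact_force: [0.6, -0.4, -1.2]
gripper_width: 0.754
grasp_force: 44.9
```

Run:
```python
from h import *
p,R,o=now();print(p,np.round(o['q'],2),o['t'],o['gripper_width'],o['grasp_force'])
a=snap('top','top3')['img'][110:260,180:380];b=snap('scene','sc3')['img'][200:350,260:460]
cv2.imwrite('pics/p3.png',cv2.resize(np.hstack([a,b]),(800,300),interpolation=2)[:,:,::-1])
```

```text
[0.61278803 0.09779057 0.1410984 ] [-0.35  0.76 -0.53  1.9   1.33  1.57  1.76] 9.25 0.7539911788973181 44.93619127038983
```

View pics/p3.png

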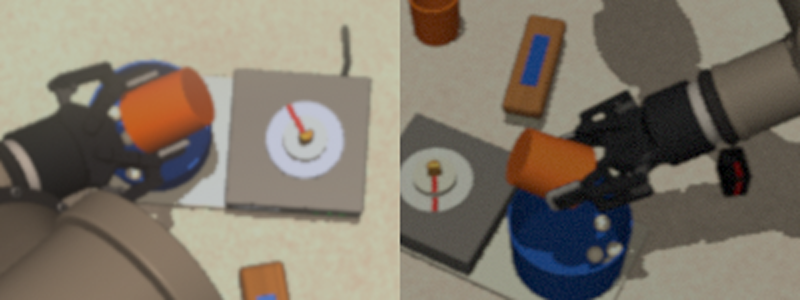

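Three balls are visible in the hopper in the scene crop, at (602,223), (595,253) and (615,248), and more show in the top crop at (133,175) and (115,112). I'll lift the tipped cup away to count.

Run:
```python
from h import *
go([.59,.13,.25],Rt(-60,66,-165)); go([.50,.26,.25],Rt(-60,66,-165))
```

```text
TCP [0.599 0.115 0.242] mm [ 78.3 -17.6 -65.5] deg [ 0.72  2.92 -0.26]
TCP [0.509 0.245 0.242] mm [  12.7   13.5 -205.9] deg [ 0.72  2.92 -0.26]
```

Request:
arm_command --commands '[0.03, -0.007, -0.025, 0, 1, 0, 0.5, 0.055, -0.012, -0.045, 0, 2, 0, 0.5, 0.078, -0.018, -0.066, 0.7, 3, 0, 0.5, 0.078, -0.018, -0.066, 0.7, 3, 0, 0.5]'

```text
t: 9.75
eef_pos: [0.5992, 0.1182, 0.2457]
tool_rot: [0.205, 0.664, -0.512, 0.505]
contact_force: [0.1, 0.1, -1.0]
gripper_width: 0.756
grasp_force: 45.0
```

Run:
```python
from h import *
p,R,o=now();print(p,np.round(o['q'],2),o['t'],o['gripper_width'],o['grasp_force'])
a=snap('top','top4')['img'][110:260,180:380];b=snap('scene','sc4')['img'][200:350,260:460]
cv2.imwrite('pics/p4.png',cv2.resize(np.hstack([a,b]),(800,300),interpolation=2)[:,:,::-1])
h=cv2.cvtColor(np.load('pics/sc4.npz')['img'],cv2.COLOR_RGB2HSV)
m=((h[...,1]<80)&(h[...,2]>90)).astype('uint8');m[:, :310]=0;m[:,378:]=0;m[:282]=0;m[350:]=0
n,l,st,ce=cv2.connectedComponentsWithStats(m);print([(ce[i].round(1).tolist(),st[i,4]) for i in range(1,n) if st[i,4]>5])
```

```text
[0.59921837 0.11820156 0.2457156 ] [-0.38  0.62 -0.56  1.88  1.27  1.67  1.88] 9.75 0.7561538130723529 44.95006661014486
[([358.2, 286.3], np.int32(323)), ([315.0, 335.0], np.int32(338)), ([360.6, 311.4], np.int32(30)), ([371.8, 340.1], np.int32(222)), ([361.7, 326.3], np.int32(109))]
```

View pics/p4.png

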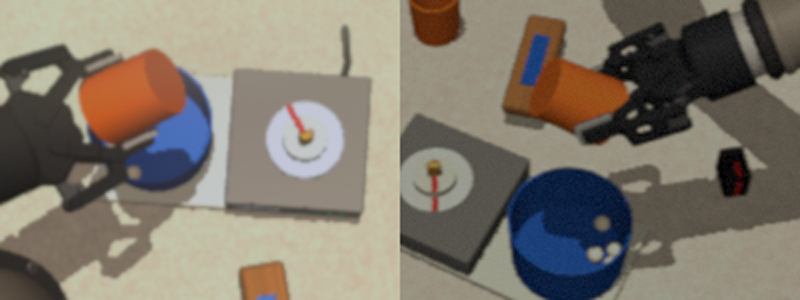

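Run:
```python
from h import *
b=now()[:2]
go([.59,.13,.25],Rt(-60,62,-90),0,b);go([.59,.13,.25],Rt(-60,59,-100+5),0,b)
R=Rt(-60,62,-90);b=(np.array([.59,.13,.25])+R.as_matrix()[:,2]*.019,R)
go([.57,.06,.25],Rt(-70,57,-25),0,b);
R=Rt(-70,57,-25);b=(np.array([.57,.06,.25])+R.as_matrix()[:,2]*.019,R)
go([.52,-.08,.2],Rt(-95,55,0),0,b);
```

```text
TCP [0.598 0.115 0.241] mm [-0.9  0.9  0.6] deg [-3.45 -2.66 74.71]
TCP [0.598 0.116 0.24 ] mm [-1.9  1.2  0.6] deg [-5.75 -4.82 69.65]
TCP [0.575 0.045 0.24 ] mm [ 55.1 -22.   44.4] deg [ 0.45 10.59 69.9 ]
TCP [ 0.519 -0.096  0.189] mm [ 25.7 -99.9 122. ] deg [20.15  6.52 38.7 ]
```

Request:
arm_command --commands '[0, 0, 0, -3.5, -2.7, 75, 0.5, 0, 0, 0, -3.5, -2.7, 75, 0.5, 0, 0, 0, -3.5, -2.7, 75, 0.5, 0, 0, 0, -3.5, -2.7, 75, 0.5, 0, 0, 0, -3.5, -2.7, 75, 0.5, 0, 0, 0, -3.5, -2.7, 75, 0.5, 0, 0, 0, -3.5, -2.7, 75, 0.5, 0, 0, 0, -3.5, -2.7, 75, 0.5]'

```text
t: 10.65
eef_pos: [0.5987, 0.1146, 0.2405]
tool_rot: [0.105, -0.262, 0.815, -0.506]
contact_force: [-0.3, -0.7, -0.7]
gripper_width: 0.756
grasp_force: 45.0
```

Request:
arm_command --commands '[0, 0, 0, 0, 4, 30, 0.5, 0, 0, 0, 0, 4, 30, 0.5, 0.01, -0.004, 0.01, 0, 6, 45, 0.5, 0.02, -0.008, 0.016, 0, 6, 45, 0.5, 0.03, -0.012, 0.025, 0.5, 10.5, 70, 0.5, 0.04, -0.016, 0.034, 0.5, 10.5, 70, 0.5, 0.055, -0.022, 0.044, 0.5, 10.5, 70, 0.5, 0.055, -0.022, 0.044, 0.5, 10.5, 70, 0.5]'

```text
t: 11.45
eef_pos: [0.578, 0.0409, 0.2452]
tool_rot: [0.302, 0.282, 0.825, -0.386]
contact_force: [-0.0, 0.2, -1.3]
gripper_width: 0.755
grasp_force: 44.9
```

Run:
```python
from h import *
p,R,o=now();print(p,np.round(o['q'],2),o['t'],o['gripper_width'],o['contact_force'])
go([.52,-.08,.2],Rt(-95,55,0));go([.58,.0,.22],Rt(-80,55,0))
a=snap('top','top5')['img'][110:260,180:380];b=snap('scene','sc5')['img'][200:350,260:460]
cv2.imwrite('pics/p5.png',cv2.resize(np.hstack([a,b]),(800,300),interpolation=2)[:,:,::-1])
```

```text
[0.57804389 0.04086128 0.24522339] [-0.36  0.52 -0.4   1.9   1.08  1.53 -0.36] 11.45 0.7545993811119148 [-0.02324099  0.21011935 -1.28718928]
TCP [ 0.519 -0.096  0.189] mm [ 47.5 -89.4 122.6] deg [18.81  9.45 45.9 ]
TCP [ 0.583 -0.015  0.209] mm [  9.7 -10.4  65.4] deg [ 6.41  5.8  38.  ]
```

View pics/p5.png

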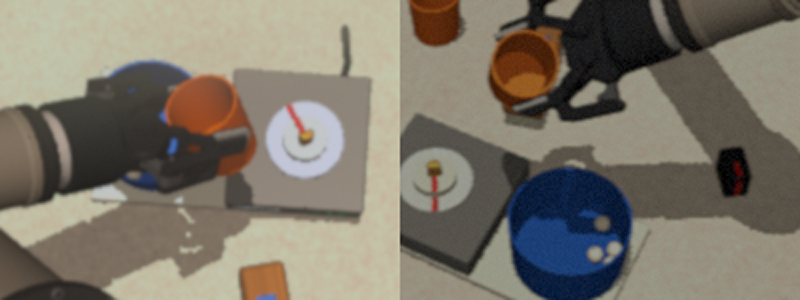

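The cup's floor shows bare at (530,85), so it's empty. Three balls are seen in the hopper and the near wall may hide the other two. I'll count them numerically once the arm is clear of the top view.

Request:
arm_command --commands '[0.006, -0.006, 0.01, 2, 1.5, 8, 0.5, 0.01, -0.01, 0.03, 4, 3, 15, 0.5, 0.015, -0.02, 0.05, 7, 4, 22, 0.5, 0.02, -0.035, 0.07, 10, 6, 30, 0.5, 0.03, -0.055, 0.09, 14, 8, 38, 0.5, 0.04, -0.075, 0.108, 17, 9, 43, 0.5, 0.047, -0.089, 0.122, 18.8, 9.5, 46, 0.5, 0.047, -0.089, 0.122, 18.8, 9.5, 46, 0.5]'

```text
t: 12.35
eef_pos: [0.5195, -0.0948, 0.1897]
tool_rot: [0.311, 0.651, 0.601, -0.342]
contact_force: [0.1, -0.6, -0.6]
gripper_width: 0.752
grasp_force: 44.9
```

Run:
```python
from h import *
p,R,o=now();print(p,np.round(o['q'],2),o['t'],o['gripper_width'],o['contact_force'])
go([.48,-.18,.10],Rt(-110,55,0));go([.48,-.18,.048],Rt(-110,55,0))
for n,roi,z in(('top',(222,135,292,215),.026),('scene',(305,270,385,355),.026)):
    c=snap(n,n+'6');h=cv2.cvtColor(c['img'],cv2.COLOR_RGB2HSV);x0,y0,x1,y1=roi
    m=((h[...,1]<90)&(h[...,2]>70)).astype('uint8');w=np.zeros_like(m);w[y0:y1,x0:x1]=m[y0:y1,x0:x1]
    k,l,st,ce=cv2.connectedComponentsWithStats(w);print(n,[(ce[i].round(1).tolist(),st[i].tolist(),ray(c,*ce[i],z).round(3)[:2].tolist()) for i in range(1,k) if 5<st[i,4]<400])
```

```text
[ 0.51949892 -0.09480509  0.18970745] [-0.23  0.55 -0.25  1.93  0.9   1.45 -1.05] 12.35 0.7522476088570581 [ 0.05495207 -0.56116224 -0.61329039]
TCP [ 0.475 -0.195  0.089] mm [ 23.6 -35.8 142.3] deg [12.29  0.13  9.03]
TCP [ 0.475 -0.195  0.037] mm [ 66.2 -35.4 172.1] deg [12.29  0.13  9.03]
top []
scene [([310.3, 290.6], [305, 278, 17, 34, 308], [0.559, 0.031]), ([360.5, 311.1], [357, 307, 8, 9, 59], [0.569, 0.154]), ([361.7, 326.0], [353, 321, 18, 11, 127], [0.603, 0.168])]
```

Run:
```python
from h import *
from plan import step,tcp
q=np.array(now()[2]['q'])
for A,x,y,z in((-95,.52,-.08,.2),(-105,.5,-.12,.18),(-120,.47,-.17,.15),(-130,.45,-.2,.12),(-145,.45,-.22,.12)):
    R=Rt(A,55);q,e=step(q,tcp([x,y,z],R),R);print(q.round(2),round(e,4))
b=go([.45,-.22,.12],Rt(-140,55,0));go([.45,-.22,.048],Rt(-140,55,0),0,b)
```

```text
[-0.23  0.55 -0.25  1.94  0.9   1.45 -1.06] 0.0
[-0.17  0.59 -0.2   1.92  0.84  1.45 -1.11] 0.0
[-0.08  0.66 -0.14  1.88  0.74  1.45 -1.17] 0.0
[-0.01  0.72 -0.1   1.85  0.67  1.44 -1.22] 0.0
[ 0.06  0.77 -0.06  1.73  0.53  1.52 -1.24] 0.0
TCP [ 0.438 -0.23   0.109] mm [-16.7 -71.9 165.2] deg [3.717e+01 1.000e-02 2.636e+01]
TCP [ 0.438 -0.23   0.037] mm [59.   0.  41.3] deg [0. 0. 0.]
```

Request:
arm_command --commands '[-0.002, -0.01, 0.022, 5, 0, 3.5, 0.5, -0.005, -0.02, 0.044, 10, 0, 7, 0.5, -0.007, -0.03, 0.066, 15, 0, 10.5, 0.5, -0.009, -0.04, 0.09, 20, 0, 14, 0.5, -0.011, -0.05, 0.112, 25, 0, 18, 0.5, -0.013, -0.06, 0.135, 30, 0, 21, 0.5, -0.016, -0.071, 0.16, 36, 0, 25, 0.5, -0.017, -0.072, 0.165, 37, 0, 26, 0.5]'

```text
t: 13.25
eef_pos: [0.437, -0.2332, 0.1089]
tool_rot: [0.157, 0.833, 0.303, -0.435]
contact_force: [-0.1, 0.0, -0.2]
gripper_width: 0.753
grasp_force: 44.9
```

Run:
```python
from h import *
p,R,o=now();print(p,np.round(o['q'],2),o['t'],o['gripper_width'],o['contact_force'])
go([.45,-.22,.048],Rt(-140,55,0))
c=snap('top','top7');h=cv2.cvtColor(c['img'],cv2.COLOR_RGB2HSV);x0,y0,x1,y1=222,135,292,215
m=((h[...,1]<90)&(h[...,2]>70)).astype('uint8');w=np.zeros_like(m);w[y0:y1,x0:x1]=m[y0:y1,x0:x1]
k,l,st,ce=cv2.connectedComponentsWithStats(w);print([(ce[i].round(1).tolist(),st[i].tolist(),ray(c,*ce[i],.026).round(3)[:2].tolist()) for i in range(1,k) if 5<st[i,4]<900])
a=c['img'][130:220,215:300];b=c['img'][240:330,360:445]
cv2.imwrite('pics/p7.png',cv2.resize(c['img'][120:300,200:440],(800,600),interpolation=2)[:,:,::-1])
```

```text
[ 0.43704275 -0.23319817  0.10888814] [ 0.04  0.75 -0.06  1.77  0.58  1.49 -1.22] 13.25 0.7534430589479167 [-0.08987665  0.03167998 -0.21548154]
TCP [ 0.438 -0.23   0.037] mm [60.5 -1.7 38.7] deg [-0.13  0.09  0.  ]
[([246.4, 196.0], [243, 192, 8, 8, 52], [0.569, 0.155])]
```

View pics/p7.png

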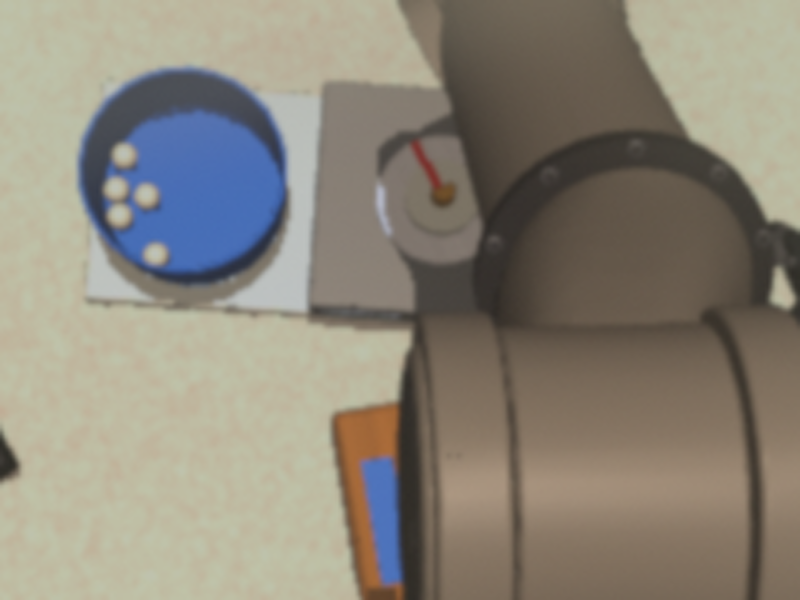

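All five balls are in the hopper: picture positions (123,155), (115,188), (147,195), (118,215) and (155,255). Now I set the cup down.

Request:
arm_command --commands '[0.02, -0.001, 0.013, 0, 0, 0, 0.5, 0.04, -0.001, 0.026, 0, 0, 0, 0.5, 0.052, -0.002, 0.033, 0, 0, 0, 0.5, 0.06, -0.002, 0.038, 0, 0, 0, 0.5, 0.06, -0.002, 0.038, 0, 0, 0, 0.5]'

```text
t: 13.8
eef_pos: [0.4393, -0.2252, 0.0381]
tool_rot: [0.158, 0.833, 0.306, -0.434]
contact_force: [0.2, 0.4, -0.5]
gripper_width: 0.757
grasp_force: 44.9
```

Run:
```python
from h import *
p,R,o=now();print(p,np.round(o['q'],2),o['t'],o['gripper_width'],o['contact_force'])
go([.45,-.22,.048],Rt(-140,55,0))
```

```text
[ 0.4392502  -0.22523186  0.03812033] [ 0.03  0.87 -0.07  1.76  0.59  1.4  -1.28] 13.8 0.7566435750466803 [ 0.19109766  0.3604055  -0.48200749]
TCP [ 0.438 -0.23   0.037] mm [-1.5  2.9  3.8] deg [ 0.18 -0.05  0.32]
```

Request:
arm_command --commands '[0.0016, 0, 0.0011, 0, 0, 0, 0.5, 0.0016, 0, 0.0011, 0, 0, 0, 0.5, 0.0016, 0, 0.0011, 0, 0, 0, 1, 0.0016, 0, 0.0011, 0, 0, 0, 1, 0.0016, 0, 0.0011, 0, 0, 0, 1, 0.0016, 0, 0.0011, 0, 0, 0, 1, 0.0016, 0, 0.0011, 0, 0, 0, 1]'

```text
t: 14.5
eef_pos: [0.4391, -0.2263, 0.037]
tool_rot: [0.158, 0.833, 0.305, -0.433]
contact_force: [-0.0, -0.5, 0.0]
gripper_width: 1.0
grasp_force: 0.0
```

Request:
arm_command --commands '[0, 0, -0.015, 0, 0, 0, 1, 0, 0, -0.035, 0, 0, 0, 1, 0, 0, -0.07, 0, 0, 0, 1, 0, 0, -0.11, 0, 0, 0, 1, 0, 0, -0.15, 0, 0, 0, 1]'

```text
t: 15.0
eef_pos: [0.5342, -0.1456, 0.1247]
tool_rot: [0.158, 0.833, 0.305, -0.433]
contact_force: [0.2, 0.4, -0.2]
gripper_width: 0.998
grasp_force: 0.0
```

Run:
```python
from h import *
p,R,o=now();print(p,np.round(o['q'],2),o['t'],o['gripper_width'],o['contact_force'])
# knob from first views: top face, black+red region convex hull; red line on top
c=dict(np.load('pics/top0.npz'));h=cv2.cvtColor(c['img'],cv2.COLOR_RGB2HSV)
red=((h[...,0]<5)|(h[...,0]>172))&(h[...,1]>130)&(h[...,2]>60);dk=h[...,2]<75
m=np.zeros(dk.shape,'uint8');m[230:280,170:220]=(red|dk)[230:280,170:220]
pts=np.argwhere(m)[:,::-1].astype(np.float32);print(len(pts),cv2.minAreaRect(pts))
r=np.argwhere(red[235:275,175:215])[:,::-1]+[175,235]
W=np.array([ray(c,u,v,.04)[:2] for u,v in r]);print('red',W.mean(0),W.min(0),W.max(0),len(r))
print('hull',[ray(c,u,v,.04)[:2].round(4).tolist() for u,v in cv2.boxPoints(cv2.minAreaRect(pts))])
# shaft mark
s=red[150:205,305:360];r=np.argwhere(s)[:,::-1]+[305,150];W=np.array([ray(c,u,v,.055)[:2] for u,v in r]);d=np.linalg.svd(W-W.mean(0))[2][0];print('mark',W.mean(0),np.degrees(np.arctan2(d[1],d[0])),W.min(0),W.max(0))
c=snap('wrist','w8');print(proj(c,[.45,-.22,.07]))
h=cv2.cvtColor(c['img'],cv2.COLOR_RGB2HSV);mo=((h[...,0]>3)&(h[...,0]<18)&(h[...,1]>170)&(h[...,2]>80)).astype('uint8')
k,l,st,ce=cv2.connectedComponentsWithStats(mo);print([st[i].tolist() for i in range(1,k) if st[i,4]>1000])
```

```text
[ 0.53420729 -0.14557822  0.12471427] [-0.06  0.84 -0.09  1.51  0.51  1.67 -1.21] 15.0 0.998241820898348 [ 0.22235968  0.43182921 -0.1698779 ]
307 ((193.53775024414062, 253.8679656982422), (22.436702728271484, 14.47215747833252), 60.945396423339844)
red [0.4548778  0.27813076] [0.44591194 0.2721397 ] [0.46335382 0.28489224] 33
hull [[0.4581, 0.294], [0.4725, 0.2668], [0.4297, 0.2439], [0.4154, 0.271]]
mark [ 0.61526041 -0.02333347] -154.1095042231804 [ 0.60349556 -0.02989526] [ 0.63016252 -0.01572526]
[324.57169678 260.8258343 ]
[[239, 151, 129, 162, 13406], [121, 171, 93, 106, 8365], [471, 308, 169, 68, 2045]]
```

Run:
```python
from h import *
from plan import step,tcp
q=np.array(now()[2]['q']);b=None
for A,al,x,y,z in((-150,15,.5,-.05,.23),(-152,0,.45,.2,.2)):
    R=Rt(A,al);q,e=step(q,tcp([x,y,z],R),R);print(q.round(2),round(e,4));b=go([x,y,z],R,0,b)
```

```text
[ 0.06  0.34 -0.19  1.84  0.17  1.22 -1.25] 0.0
TCP [ 0.496 -0.052  0.212] mm [-54.7 -95.7 -68.5] deg [ 6.14 39.25  8.74]
[-0.24  0.26 -0.35  2.02  0.11  0.88 -1.74] 0.0
TCP [0.45  0.2   0.181] mm [  91.6 -241.5    7.2] deg [ 0.26 15.    1.99]
```

Request:
arm_command --commands '[-0.03, -0.02, -0.03, 1, 7, 1, 1, -0.05, -0.04, -0.06, 2, 15, 3, 1, -0.055, -0.065, -0.068, 4, 23, 5, 1, -0.055, -0.095, -0.068, 5, 31, 7, 1, -0.055, -0.096, -0.068, 6, 39, 8.7, 1, -0.055, -0.096, -0.068, 6, 39, 8.7, 1]'

```text
t: 15.65
eef_pos: [0.488, -0.0602, 0.21]
tool_rot: [0.037, 0.958, 0.253, -0.13]
contact_force: [-0.1, -0.7, 0.3]
gripper_width: 1.001
grasp_force: 0.0
```

Request:
arm_command --commands '[0.092, -0.241, 0.007, 0, 15, 2, 1, 0.092, -0.241, 0.007, 0, 15, 2, 1, 0.092, -0.241, 0.007, 0, 15, 2, 1, 0.092, -0.241, 0.007, 0, 15, 2, 1, 0.092, -0.241, 0.007, 0, 15, 2, 1, 0.092, -0.241, 0.007, 0, 15, 2, 1, 0.092, -0.241, 0.007, 0, 15, 2, 1]'

```text
t: 16.35
eef_pos: [0.4443, 0.1964, 0.1747]
tool_rot: [0.005, 0.97, 0.243, -0.007]
contact_force: [-0.2, -0.2, -0.4]
gripper_width: 0.998
grasp_force: 0.0
```

```bash
cat > s3.py <<'E'
from h import *
p,R,o=now();print(p,np.round(o['q'],2),o['t'])
go([.444,.269,.2],Rt(-152,0))
c=snap('wrist','w9');h=cv2.cvtColor(c['img'],cv2.COLOR_RGB2HSV)
u,v=proj(c,[.444,.269,.04]);print('pred',u,v)
red=((h[...,0]<5)|(h[...,0]>172))&(h[...,1]>120)&(h[...,2]>60)
dk=h[...,2]<70
m=(red|dk).astype('uint8');m[320:]=0
k,l,st,ce=cv2.connectedComponentsWithStats(m)
for i in range(1,k):
    if 600<st[i,4]: print(st[i].tolist(),ce[i].round(1))
k,l,st,ce=cv2.connectedComponentsWithStats(red.astype('uint8'))
for i in range(1,k):
    if 30<st[i,4]: print('red',st[i].tolist(),ce[i].round(1),ray(c,*ce[i],.04).round(4))
E
python3 s3.py
```

```text
[0.44428943 0.19642214 0.17471119] [-0.21  0.27 -0.39  2.02  0.14  0.89 -1.76] 16.35
TCP [0.444 0.269 0.181] mm [ 33.9 -64.1  -7.2] deg [0.35 0.93 0.19]
pred 229.15815157341714 182.2595745904384
[427, 0, 88, 160, 3796] [450.8  76.6]
[503, 0, 137, 162, 8771] [601.1  95.2]
[375, 93, 265, 200, 2584] [559.7 204.2]
[206, 140, 51, 68, 3083] [231.3 173.3]
[465, 289, 81, 31, 760] [490.1 305.6]
red [221, 148, 10, 29, 233] [225.4 161.9] [0.4558 0.277  0.04  ]
```

Request:
arm_command --commands '[0.034, -0.064, 0.01, 0.3, 0.9, 0.2, 1, 0.034, -0.064, 0.01, 0.3, 0.9, 0.2, 1, 0.034, -0.064, 0.01, 0.3, 0.9, 0.2, 1, 0.034, -0.064, 0.01, 0.3, 0.9, 0.2, 1]'

```text
t: 16.8
eef_pos: [0.4456, 0.2643, 0.1639]
tool_rot: [0.001, 0.971, 0.238, 0.0]
contact_force: [0.4, -0.9, 0.3]
gripper_width: 0.997
grasp_force: 0.0
```

```bash
cat > s4.py <<'E'
from h import *
c=snap('wrist','w10');p,R,o=now();print(p,o['t']);h=cv2.cvtColor(c['img'],cv2.COLOR_RGB2HSV)
red=((h[...,0]<5)|(h[...,0]>172))&(h[...,1]>120)&(h[...,2]>60)
m=(red|(h[...,2]<70)).astype('uint8')
u,v=proj(c,[.444,.269,.04]).astype(int);k,l,st,ce=cv2.connectedComponentsWithStats(m);i=l[v,u]
print('knob',u,v,st[i].tolist())
pts=np.argwhere(l==i)[:,::-1].astype(np.float32)
bp=cv2.boxPoints(cv2.minAreaRect(pts));print('hull',[ray(c,a,b,.04)[:2].round(4).tolist() for a,b in bp])
hp=cv2.approxPolyDP(cv2.convexHull(pts.astype(np.int32)),3,True)[:,0];print('poly',[(q.tolist(),ray(c,*q,.04)[:2].round(4).tolist()) for q in hp])
k,l,st,ce=cv2.connectedComponentsWithStats((red&(l==i)).astype('uint8'))
for i in range(1,k):
    if st[i,4]>20:
        r=np.argwhere(l==i)[:,::-1];W=np.array([ray(c,a,b,.04)[:2] for a,b in r]);d=np.linalg.svd(W-W.mean(0))[2][0]
        t=(W-W.mean(0))@d;print('red',st[i].tolist(),W.mean(0),np.degrees(np.arctan2(d[1],d[0])),W.mean(0)+d*t.min(),W.mean(0)+d*t.max())
print('cam',c['pose'][:3,3].round(3))
v=h[...,2];g=m[max(0,hp[:,1].min()-4):hp[:,1].max()+5:5,hp[:,0].min()-4:hp[:,0].max()+5:3]
vv=v[max(0,hp[:,1].min()-4):hp[:,1].max()+5:5,hp[:,0].min()-4:hp[:,0].max()+5:4]
for r in vv: print(' '.join('%3d'%x for x in r))
E
python3 s4.py
```

```text
[0.44566613 0.26376735 0.16395994] 16.85
knob 313 234 [291, 188, 43, 71, 2796]
hull [[0.4653, 0.2986], [0.4796, 0.2735], [0.4356, 0.2479], [0.4204, 0.2745]]
poly [([330, 256], [0.4349, 0.2509]), ([294, 255], [0.4235, 0.2745]), ([291, 202], [0.4575, 0.2936]), ([295, 191], [0.4657, 0.2946]), ([329, 191], [0.4765, 0.2738]), ([333, 227], [0.4551, 0.2593])]
red [308, 188, 8, 9, 48] [0.47020873 0.28368219] -176.8433703885677 [0.47323757 0.28384922] [0.46710697 0.28351113]
red [308, 202, 8, 27, 201] [0.4562272  0.27676572] -151.30711288232575 [0.46411521 0.28108301] [0.44760868 0.27204861]
cam [0.517 0.302 0.307]
158 157 156 160 161 158 163 173 163 166 160 157 156
164 160   0   0   9   8  66  63  10   4   7 173 159
158 165   0  16  23   2   3  14  25  21  14  29 155
154  26  21  26  20  30 136  93  27  20  19   0 161
158   7  32  30  36  37 156 117  30  30  24   2 158
 87  14  24  35  35  24 162 125  30  30  34   0 159
 96  37  21  11   0   6 164 157  20  27  30  18 159
103  64  15   0  18  13  84 109  36  28  25  10 158
 96  72  18   0  19   9  95  98  21   5  26  11  83
 92  97  10  10  21  12   0   8  22  14  10   6  96
 95 102   5  10  14  10  11   9  21  13  22   9  95
 97  97   7  10  16  13  15  16  25  18  15   9 101
 94 103   0  24  18   0   8   1   0   3  19   3 100
 95  96   7   0  28   6  20  12  27   7  13   5  95
 91  99  97  13   0   0  12   0   0   2  45 100  99
```

Run:
```python
from h import *
go([.448,.2723,.031],Rt(-151.7,0))
```

```text
TCP [0.448 0.272 0.012] mm [  6.   -6.9 151.9] deg [ 0.17 -0.01 -0.81]
```

Request:
arm_command --commands '[0.006, -0.007, 0.04, 0, 0, -0.8, 1, 0.006, -0.007, 0.08, 0, 0, -0.8, 1, 0.006, -0.007, 0.115, 0, 0, -0.8, 1, 0.006, -0.007, 0.137, 0, 0, -0.8, 1, 0.006, -0.007, 0.152, 0, 0, -0.8, 1, 0.006, -0.007, 0.152, 0, 0, -0.8, 1]' --force 40

```text
t: 17.45
eef_pos: [0.4469, 0.2728, 0.0108]
tool_rot: [0.002, 0.97, 0.245, -0.0]
contact_force: [-0.2, -0.7, 0.3]
gripper_width: 1.003
grasp_force: 0.0
```

Request:
arm_command --commands '[0, 0, 0, 0, 0, 0, 0.2, 0, 0, 0, 0, 0, 0, 0.2, 0, 0, 0, 0, 0, 0, 0.2, 0, 0, 0, 0, 0, 0, 0.2, 0, 0, 0, 0, 0, 0, 0.2, 0, 0, 0, 0, 0, 0, 0.2, 0, 0, 0, 0, 0, 0, 0.2]' --force 40

```text
t: 18.15
eef_pos: [0.448, 0.2754, 0.0133]
tool_rot: [0.0, 0.969, 0.246, 0.002]
contact_force: [-0.4, -1.3, 7.4]
gripper_width: 0.345
grasp_force: 40.3
```

Run:
```python
from h import *
from plan import step,tcp
b=None;q=np.array(now()[2]['q'])
for x,y,z in((.448,.2754,.20),(.5,.09,.20),(.534,-.065,.17)):
    R=Rt(-151.7,0);q,e=step(q,tcp([x,y,z],R),R);print(q.round(2),round(e,4));go([x,y,z],R)
```

```text
[-0.25  0.34 -0.51  1.93  0.2   0.92 -1.93] 0.0
TCP [0.448 0.275 0.181] mm [   0.6    0.3 -167.7] deg [ 0.1  -0.2   0.14]
[ 0.06  0.29 -0.42  1.98  0.15  0.9  -1.52] 0.0
TCP [0.5   0.09  0.181] mm [ -41.9  188.1 -167.6] deg [ 0.1  -0.2   0.14]
[ 0.29  0.37 -0.35  1.94  0.17  0.86 -1.23] 0.0
TCP [ 0.534 -0.065  0.151] mm [ -86.   340.5 -137.5] deg [ 0.1  -0.2   0.14]
```

Request:
arm_command --commands '[0, 0, -0.045, 0, 0, 0, 0.2, 0, 0, -0.09, 0, 0, 0, 0.2, 0, 0, -0.135, 0, 0, 0, 0.2, -0.005, 0.02, -0.168, 0, 0, 0, 0.2, -0.015, 0.06, -0.168, 0, 0, 0, 0.2, -0.025, 0.105, -0.168, 0, 0, 0, 0.2, -0.034, 0.15, -0.168, 0, 0, 0, 0.2, -0.042, 0.188, -0.168, 0, 0, 0, 0.2]'

```text
t: 18.95
eef_pos: [0.4998, 0.0872, 0.1808]
tool_rot: [0.001, 0.969, 0.245, 0.001]
contact_force: [0.3, 0.5, -0.4]
gripper_width: 0.346
grasp_force: 39.9
```

Run:
```python
from h import *
p,R,o=now();print(p,np.round(o['q'],2),o['t'],o['gripper_width'],o['grasp_force'])
go([.534,-.065,.17],Rt(-151.7,0))
c=snap('wrist','w11');T=c['pose'];h=cv2.cvtColor(c['img'],cv2.COLOR_RGB2HSV)
red=((h[...,0]<5)|(h[...,0]>172))&(h[...,1]>120)&(h[...,2]>60)
k,l,st,ce=cv2.connectedComponentsWithStats(red.astype('uint8'));zt=p[2]-.012+.04
for i in range(1,k):
    if st[i,4]>20 and abs(ce[i][0]-320)<60:
        r=np.argwhere(l==i)[:,::-1];W=np.array([R.inv().apply(ray(c,a,b,zt)-p) for a,b in r])[:,:2];print(st[i].tolist(),ce[i].round(1),W.mean(0).round(4),W.min(0).round(4),W.max(0).round(4))
# dark profile along centre column of the knob (x direction) 
print('proj tcp-top',proj(c,p+R.apply([0,0,-.028])),[proj(c,p+R.apply([a,0,-.028])).round(1).tolist() for a in(-.023,.023)])
print(R.inv().apply(T[:3,3]-p))
for col in(305,312,328,336): print(col,h[150:330:3,col,2].tolist())
```

```text
[0.499764   0.08719927 0.18080495] [-0.    0.28 -0.35  1.99  0.13  0.89 -1.49] 18.95 0.34576403513397574 39.857546612620354
TCP [ 0.534 -0.065  0.151] mm [-42.3 150.1  30.1] deg [ 0.13 -0.12  0.08]
[313, 270, 15, 32, 402] [320.5 286.2] [ 0.0288 -0.0004] [ 0.0236 -0.0028] [0.0344 0.0018]
[313, 317, 16, 51, 760] [320.2 342. ] [ 0.0082 -0.0005] [-0.0017 -0.003 ] [0.0177 0.0022]
proj tcp-top [321.56951693 362.88225943] [[321.5, 417.0], [321.6, 302.7]]
[ 0.08091614 -0.00038471 -0.14346255]
305 [56, 201, 101, 183, 199, 203, 201, 205, 206, 209, 206, 205, 208, 208, 203, 207, 203, 204, 201, 207, 122, 124, 125, 128, 128, 125, 121, 124, 111, 122, 125, 125, 120, 112, 117, 134, 125, 123, 124, 120, 65, 11, 23, 7, 5, 13, 13, 9, 19, 21, 11, 0, 0, 0, 16, 18, 18, 19, 13, 12]
312 [74, 60, 197, 210, 216, 120, 206, 208, 212, 211, 216, 205, 199, 206, 205, 208, 208, 208, 207, 211, 214, 126, 124, 122, 128, 126, 123, 119, 118, 123, 128, 121, 122, 121, 123, 127, 124, 126, 123, 128, 65, 6, 15, 14, 18, 25, 0, 5, 12, 21, 24, 14, 19, 17, 19, 22, 21, 30, 29, 23]
328 [79, 75, 73, 206, 136, 218, 213, 215, 192, 187, 200, 203, 204, 199, 202, 210, 206, 207, 202, 206, 206, 207, 203, 207, 213, 238, 126, 126, 120, 126, 119, 116, 124, 119, 119, 124, 125, 130, 125, 128, 62, 16, 22, 11, 20, 27, 12, 19, 15, 23, 26, 16, 13, 18, 21, 17, 66, 91, 56, 58]
336 [77, 77, 75, 137, 171, 224, 211, 212, 212, 217, 184, 179, 201, 203, 204, 206, 204, 209, 201, 201, 203, 208, 204, 207, 200, 203, 204, 206, 118, 120, 122, 119, 124, 125, 126, 121, 218, 207, 203, 204, 109, 3, 11, 11, 0, 10, 11, 20, 9, 9, 17, 20, 11, 20, 12, 18, 8, 11, 6, 8]
```

Request:
arm_command --commands '[-0.011, 0.038, 0.008, 0, 0, 0, 0.2, -0.022, 0.076, 0.016, 0, 0, 0, 0.2, -0.033, 0.114, 0.024, 0, 0, 0, 0.2, -0.042, 0.15, 0.03, 0, 0, 0, 0.2, -0.042, 0.15, 0.03, 0, 0, 0, 0.2]'

```text
t: 19.5
eef_pos: [0.5339, -0.0683, 0.1497]
tool_rot: [0.002, 0.97, 0.242, 0.0]
contact_force: [-0.3, -0.8, -1.1]
gripper_width: 0.346
grasp_force: 39.9
```

```bash
cat > s5.py <<'E'
from h import *
import sys
p,R,o=now();c=dict(np.load('pics/w11.npz'))
# x0 candidates from w11: same rigid camera in tool frame, use stored pose of that moment
p11=np.array([.499764,.08719927,.18080495]);R11=Rt(-151.7,0)
for x0 in(-.004,-.002,0): print(x0,[proj(c,p11+R11.apply([x0+a,0,z])).round(1)[1] for a,z in((.023,.0133),(.023,-.0267),(.02,-.0267),(0,-.0267))])
c=snap('wrist',sys.argv[1]);p,R,o=now();print('TCP',p,R.as_euler('zyx',degrees=True).round(2),o['t'],o['grasp_force'])
h=cv2.cvtColor(c['img'],cv2.COLOR_RGB2HSV);H,S,V=[h[...,i].astype(int) for i in range(3)]
red=(((H<5)|(H>172))&(S>120)&(V>60)).astype('uint8')
print('pred shaft top/seat',proj(c,[.594,-.0326,.077]).round(1),proj(c,[.594,-.0326,.059]).round(1))
k,l,st,ce=cv2.connectedComponentsWithStats(red)
for i in range(1,k):
    if st[i,4]>20 and st[i,1]<315: 
        r=np.argwhere(l==i)[:,::-1]
        for z in(.059,):
            W=np.array([ray(c,a,b,z)[:2] for a,b in r]);d=np.linalg.svd(W-W.mean(0))[2][0];d*=np.sign(d[0]);print('red',st[i].tolist(),ce[i].round(1),W.mean(0).round(4),'az',np.degrees(np.arctan2(d[1],d[0])).round(1))
br=((H>10)&(H<32)&(S>110)&(V>60)).astype('uint8');br[315:]=0
k,l,st,ce=cv2.connectedComponentsWithStats(br)
for i in range(1,k):
    if st[i,4]>60: print('brass',st[i].tolist(),ce[i].round(1),ray(c,*ce[i],.077)[:2].round(4))
wh=((S<45)&(V>140)).astype('uint8');wh[315:]=0;wh|=red*(np.arange(480)[:,None]<315).astype('uint8')
k,l,st,ce=cv2.connectedComponentsWithStats(wh)
for i in range(1,k):
    if st[i,4]>2000:
        hu=cv2.convexHull(np.argwhere(l==i)[:,::-1].astype(np.int32));e=cv2.fitEllipse(hu);print('white',st[i].tolist(),e,[ray(c,*e[0],z)[:2].round(4).tolist() for z in(.046,.05,.059)])
np.save('hsv.npy',h)
E
python3 s5.py w12
```

```text
-0.004 [np.float64(267.5), np.float64(311.5), np.float64(319.6), np.float64(370.3)]
-0.002 [np.float64(263.2), np.float64(306.1), np.float64(314.2), np.float64(365.4)]
0 [np.float64(258.8), np.float64(300.6), np.float64(308.8), np.float64(360.5)]
TCP [ 0.53380719 -0.06488611  0.15007486] [-2.8150e+01  7.0000e-02  1.7993e+02] 19.55 39.896719325333834
pred shaft top/seat [314.5 137.7] [314.8 136. ]
red [313, 56, 15, 71, 717] [320.4  91.3] [ 0.6166 -0.0243] az 23.9
red [313, 270, 15, 32, 406] [320.3 286.1] [ 0.512  -0.0797] az 27.6
brass [303, 128, 29, 22, 504] [316.8 137.5] [ 0.5947 -0.0337]
brass [117, 257, 82, 58, 3595] [156.8 289. ] [0.4715 0.0105]
white [0, 0, 229, 315, 38248] ((109.50885772705078, 158.71548461914062), (270.8369445800781, 377.2635498046875), 35.70535659790039) [[0.5219, 0.0731], [0.5233, 0.0714], [0.5263, 0.0677]]
white [372, 0, 96, 50, 2432] ((438.8246154785156, 59.39733123779297), (22.036216735839844, 28.193103790283203), 0.0) [[0.6643, -0.076], [0.6634, -0.0753], [0.6612, -0.0736]]
white [349, 0, 291, 315, 63577] ((530.5635986328125, 185.31178283691406), (327.00531005859375, 435.93914794921875), 31.258840560913086) [[0.6307, -0.1675], [0.6303, -0.1653], [0.6294, -0.1603]]
white [247, 55, 142, 147, 15550] ((317.49871826171875, 128.122314453125), (141.12957763671875, 146.68263244628906), 178.3021240234375) [[0.5982, -0.0321], [0.5983, -0.032], [0.5986, -0.0319]]
```

Run:
```python
from h import *
c=dict(np.load('pics/w12.npz'));h=np.load('hsv.npy');H,S,V=[h[...,i].astype(int) for i in range(3)]
print(c['camera_matrix'][0,0],c['pose'][:3,3])
a=ray(c,317.5,134.6,.076)[:2];print('axis',a)
red=(((H<5)|(H>172))&(S>120)&(V>60));red[200:]=0
r=np.argwhere(red)[:,::-1]
for z in(.046,.049,.059):
    W=np.array([ray(c,u,v,z)[:2] for u,v in r])-a;d=np.linalg.norm(W,axis=1);an=np.degrees(np.arctan2(W[:,1],W[:,0]))
    for lo,hi in((.008,.014),(.014,.022),(.026,.032),(.032,.038),(.038,.044)):
        k=(d>lo)&(d<hi)
        if k.sum():print(z,lo,hi,k.sum(),an[k].mean().round(1))
br=(H>10)&(H<32)&(S>110)&(V>60)
for v in range(124,156,2):
    x=np.where(br[v,290:345])[0]; print(v,(x.min()+290,x.max()+290) if len(x) else '',end=' ')
print()
for v in range(50,215,5): print(v,V[v,312:316].mean().round(0),S[v,312:316].mean().round(0),end='; ')
print()
for u in range(240,400,5): print(u,V[136:139,u].mean().round(0),S[136:139,u].mean().round(0),end='; ')
```

```text
391.61747920513136 [ 0.60505258 -0.02950046  0.29313283]
axis [ 0.59611127 -0.03330814]
0.046 0.008 0.014 114 24.0
0.046 0.014 0.022 149 24.0
0.046 0.026 0.032 113 24.0
0.046 0.032 0.038 116 23.9
0.046 0.038 0.044 78 23.8
0.049 0.008 0.014 116 24.3
0.049 0.014 0.022 150 23.9
0.049 0.026 0.032 112 23.8
0.049 0.032 0.038 114 23.7
0.049 0.038 0.044 74 24.0
0.059 0.008 0.014 119 24.1
0.059 0.014 0.022 158 23.9
0.059 0.026 0.032 118 23.9
0.059 0.032 0.038 121 23.8
0.059 0.038 0.044 48 23.9
124  126  128 (np.int64(305), np.int64(312)) 130 (np.int64(304), np.int64(331)) 132 (np.int64(303), np.int64(331)) 134 (np.int64(303), np.int64(331)) 136 (np.int64(303), np.int64(331)) 138 (np.int64(303), np.int64(330)) 140 (np.int64(304), np.int64(330)) 142 (np.int64(305), np.int64(329)) 144 (np.int64(307), np.int64(328)) 146 (np.int64(309), np.int64(326)) 148 (np.int64(312), np.int64(322)) 150  152  154  
50 124.0 28.0; 55 158.0 4.0; 60 226.0 26.0; 65 202.0 26.0; 70 228.0 28.0; 75 228.0 30.0; 80 231.0 30.0; 85 228.0 30.0; 90 198.0 46.0; 95 213.0 49.0; 100 193.0 80.0; 105 212.0 71.0; 110 180.0 115.0; 115 210.0 113.0; 120 202.0 116.0; 125 206.0 154.0; 130 136.0 179.0; 135 203.0 168.0; 140 202.0 167.0; 145 164.0 177.0; 150 216.0 15.0; 155 213.0 14.0; 160 212.0 13.0; 165 214.0 13.0; 170 213.0 13.0; 175 204.0 20.0; 180 221.0 22.0; 185 220.0 22.0; 190 220.0 20.0; 195 218.0 19.0; 200 224.0 18.0; 205 117.0 30.0; 210 117.0 30.0; 
240 118.0 27.0; 245 118.0 26.0; 250 217.0 18.0; 255 214.0 16.0; 260 219.0 21.0; 265 218.0 20.0; 270 219.0 19.0; 275 223.0 23.0; 280 212.0 13.0; 285 213.0 13.0; 290 213.0 15.0; 295 213.0 13.0; 300 175.0 30.0; 305 119.0 176.0; 310 202.0 161.0; 315 203.0 164.0; 320 200.0 170.0; 325 202.0 169.0; 330 137.0 192.0; 335 214.0 12.0; 340 212.0 16.0; 345 212.0 14.0; 350 214.0 14.0; 355 216.0 13.0; 360 227.0 29.0; 365 224.0 27.0; 370 223.0 24.0; 375 222.0 20.0; 380 223.0 25.0; 385 225.0 26.0; 390 121.0 31.0; 395 122.0 30.0;
```

```bash
cat > s6.py <<'E'
from h import *
import sys
p,R,o=now();T=Rt(-156.1,0);z=float(sys.argv[1])
t=np.array([.5988,-.0326,z]);print('TCP',p.round(4),'mm',(R.inv().apply(t-p)*1e3).round(2),'deg',(R.inv()*T).as_rotvec(degrees=True).round(2),'F',np.round(o['contact_force'],1),np.round(o['torque'],2),o['gripper_width'],o['grasp_force'],o['t'])
E
python3 s6.py .12
```

```text
TCP [ 0.5338 -0.0649  0.1501] mm [72.52  2.15 30.12] deg [ 0.1  -0.03  4.25] F [-0.1  0.6 -0.6] [ 0.02 -0.03  0.03] 0.34967274765178 39.896719325333834 19.55
```

Request:
arm_command --commands '[0.03, 0.001, 0.01, 0, 0, 2, 0.2, 0.06, 0.002, 0.02, 0, 0, 4.3, 0.2, 0.0725, 0.002, 0.03, 0, 0, 4.3, 0.2, 0.0725, 0.002, 0.03, 0, 0, 4.3, 0.2, 0.0725, 0.002, 0.03, 0, 0, 4.3, 0.2, 0.0725, 0.002, 0.03, 0, 0, 4.3, 0.2]' --force 60

```text
t: 20.15
eef_pos: [0.5979, -0.0299, 0.121]
tool_rot: [0.001, 0.978, 0.209, 0.001]
contact_force: [0.2, 0.7, -0.1]
gripper_width: 0.339
grasp_force: 64.8
```

```bash
python3 s6.py .096
```

```text
TCP [ 0.5979 -0.0299  0.121 ] mm [-0.3   2.8  25.03] deg [ 0.09 -0.07  0.24] F [ 0.2  0.7 -0.1] [-0.    0.02 -0.03] 0.3386177596875701 64.7723488882184 20.15
```

Request:
arm_command --commands '[0, 0, 0, 0, 0, 0, 0.2, 0, 0, 0, 0, 0, 0, 0.2]'

```text
t: 20.35
eef_pos: [0.5985, -0.0299, 0.1212]
tool_rot: [0.001, 0.978, 0.209, 0.001]
contact_force: [-0.1, 0.1, 0.0]
gripper_width: 0.339
grasp_force: 64.8
```

```bash
python3 - <<'E'
from h import *
from plan import fk,P,s
for i in range(8):
    p,R,o=now();f=fk(np.array(o['q']),P,s);print((p*1e3).round(2),(f[0]*1e3).round(2),R.as_euler('zyx',degrees=True).round(2));read_camera('wrist')
E
python3 s6.py .096
```

```text
[598.52 -29.9  121.18] [598.51 -29.89 121.18] [-2.4110e+01  1.5000e-01  1.7996e+02]
[598.65 -29.85 121.14] [598.64 -29.84 121.14] [-2.4110e+01  1.6000e-01  1.7996e+02]
[598.72 -29.72 121.04] [598.71 -29.71 121.04] [-2.4110e+01  1.5000e-01  1.7996e+02]
[598.76 -29.63 120.97] [598.75 -29.62 120.97] [-2.4120e+01  1.5000e-01  1.7997e+02]
[598.8  -29.54 120.89] [598.79 -29.53 120.89] [-2.4130e+01  1.4000e-01  1.7997e+02]
[598.79 -29.45 120.82] [598.78 -29.44 120.82] [-2.4140e+01  1.4000e-01  1.7997e+02]
[598.79 -29.41 120.74] [598.78 -29.39 120.75] [-2.4140e+01  1.3000e-01  1.7997e+02]
[598.8  -29.41 120.72] [598.79 -29.4  120.72] [-2.4140e+01  1.3000e-01  1.7997e+02]
TCP [ 0.5988 -0.0293  0.1207] mm [-1.43  2.95 24.69] deg [ 0.07 -0.11  0.24] F [-0.1  0.2  0.4] [-0.05  0.03 -0.01] 0.339472814104171 64.77226188406348 20.75
```

```bash
cat > s7.py <<'E'
from h import *
import sys
def marks(c):
    h=cv2.cvtColor(c['img'],cv2.COLOR_RGB2HSV);H,S,V=[h[...,i].astype(int) for i in range(3)]
    red=(((H<5)|(H>172))&(S>120)&(V>60)).astype('uint8');k,l,st,ce=cv2.connectedComponentsWithStats(red)
    return [(st[i],np.argwhere(l==i)[:,::-1]) for i in range(1,k) if st[i,4]>20 and 250<ce[i][0]<400]
ax=np.array([.5961,-.0333]);d=np.array([.9143,.4051]);n=np.array([-.4051,.9143])
p,R,o=now()
cs=[('w12',dict(np.load('pics/w12.npz')),None)]+[('now',snap('wrist',sys.argv[1]),p)]
for nm,c,pp in cs:
    for st,r in marks(c):
        W=np.array([ray(c,u,v,.049)[:2] for u,v in r])-ax;a=W@d;b=W@n
        print(nm,st.tolist(),'along',a.min().round(4),a.max().round(4),'lat@outer',b[a>.03].mean().round(4) if (a>.03).any() else '', 'lat all',b.mean().round(4))
        if pp is not None:
            W=np.array([R.inv().apply(ray(c,u,v,pp[2]+.0267)-pp)[:2] for u,v in r]);print('   tool',W.min(0).round(4),W.max(0).round(4),W.mean(0).round(4))
E
python3 s7.py w13
```

```text
w12 [313, 56, 15, 71, 717] along 0.0038 0.0417 lat@outer -0.0 lat all -0.0
w12 [313, 270, 15, 32, 406] along -0.1116 -0.0881 lat@outer  lat all -0.0087
w12 [313, 317, 16, 51, 753] along -0.165 -0.1233 lat@outer  lat all -0.0116
now [321, 199, 11, 30, 307] along 0.0243 0.0411 lat@outer -0.0001 lat all -0.0001
   tool [ 0.0478 -0.0002] [0.0569 0.0029] [0.0526 0.0013]
now [320, 234, 12, 35, 360] along -0.0002 0.0208 lat@outer  lat all -0.0002
   tool [ 0.0345 -0.0005] [0.0459 0.003 ] [0.0402 0.0013]
now [313, 270, 15, 32, 409] along -0.0217 -0.0014 lat@outer  lat all 0.0028
   tool [ 0.0229 -0.0028] [0.0339 0.0018] [ 0.0282 -0.0004]
now [313, 317, 16, 51, 776] along -0.0687 -0.0326 lat@outer  lat all 0.0028
   tool [-0.0027 -0.003 ] [0.017  0.0022] [ 0.0074 -0.0005]
```

Request:
arm_command --commands '[-0.0015, 0.003, 0.01, 0, -0.1, 0.2, 0.2, -0.0015, 0.003, 0.022, 0, -0.1, 0.2, 0.2, -0.0015, 0.003, 0.022, 0, -0.1, 0.2, 0.2, -0.0015, 0.003, 0.022, 0, -0.1, 0.2, 0.2, -0.0015, 0.003, 0.022, 0, -0.1, 0.2, 0.2, -0.0015, 0.003, 0.022, 0, -0.1, 0.2, 0.2]'

```text
t: 21.4
eef_pos: [0.599, -0.0326, 0.099]
tool_rot: [0.001, 0.978, 0.208, 0.001]
contact_force: [-1.0, -0.4, 0.2]
gripper_width: 0.34
grasp_force: 64.8
```

```bash
python3 s6.py .0683
```

```text
TCP [ 0.599  -0.0326  0.099 ] mm [-0.26 -0.13 30.7 ] deg [ 0.09 -0.04  0.05] F [-1.  -0.4  0.2] [-0.05 -0.05  0.04] 0.33994203551306884 64.79767084121704 21.4
```

Request:
arm_command --commands '[0, 0, 0.004, 0, 0, 0, 0.2, 0, 0, 0.007, 0, 0, 0, 0.2, 0, 0, 0.01, 0, 0, 0, 0.2, 0, 0, 0.013, 0, 0, 0, 0.2, 0, 0, 0.016, 0, 0, 0, 0.2, 0, 0, 0.018, 0, 0, 0, 0.2, 0, 0, 0.018, 0, 0, 0, 0.2]'

```text
t: 22.1
eef_pos: [0.5985, -0.0327, 0.0803]
tool_rot: [0.001, 0.978, 0.207, -0.0]
contact_force: [0.3, 0.2, -1.5]
gripper_width: 0.342
grasp_force: 64.8
```

```bash
python3 s6.py .0683
```

```text
TCP [ 0.5985 -0.0327  0.0803] mm [ 0.33 -0.   11.96] deg [0.06 0.03 0.04] F [ 0.3  0.2 -1.5] [-0.    0.    0.01] 0.34249957899190836 64.79783484712243 22.1
```

It's gone onto the shaft with no resistance. Now home and press.

Request:
arm_command --commands '[0, 0, 0.003, 0, 0, 0, 0.2, 0, 0, 0.006, 0, 0, 0, 0.2, 0, 0, 0.008, 0, 0, 0, 0.2, 0, 0, 0.01, 0, 0, 0, 0.2, 0, 0, 0.012, 0, 0, 0, 0.2, 0, 0, 0.012, 0, 0, 0, 0.2, 0, 0, 0.012, 0, 0, 0, 0.2]'

```text
t: 22.8
eef_pos: [0.5987, -0.0327, 0.0692]
tool_rot: [0.001, 0.978, 0.207, 0.0]
contact_force: [-2.5, -0.1, 5.8]
gripper_width: 0.341
grasp_force: 65.8
```

```bash
python3 s6.py .0673
```

```text
TCP [ 0.5987 -0.0327  0.0692] mm [ 0.12 -0.1   1.88] deg [0.08 0.   0.04] F [-2.5 -0.1  5.8] [0.06 0.59 0.01] 0.34096492853318977 65.75771000236273 22.8
```

Request:
arm_command --commands '[0, 0, 0.001, 0, 0, 0, 0.2, 0, 0, 0.002, 0, 0, 0, 0.2, 0, 0, 0.003, 0, 0, 0, 0.2, 0, 0, 0.003, 0, 0, 0, 0.2, 0, 0, 0.003, 0, 0, 0, 0.2, 0, 0, 0.003, 0, 0, 0, 0.2]'

```text
t: 23.4
eef_pos: [0.5988, -0.0327, 0.0666]
tool_rot: [0.001, 0.978, 0.207, 0.0]
contact_force: [-3.7, -0.6, 8.7]
gripper_width: 0.339
grasp_force: 66.2
```

```bash
python3 s6.py .0673
```

```text
TCP [ 0.5988 -0.0327  0.0666] mm [ 0.09 -0.09 -0.71] deg [ 0.09 -0.    0.04] F [-3.7 -0.6  8.7] [0.09 0.89 0.01] 0.33868222488878874 66.15691468119621 23.4
```

Request:
arm_command --commands '[0, 0, 0.0005, 0, 0, 0, 0.2, 0, 0, 0.0005, 0, 0, 0, 0.2, 0, 0, 0.0005, 0, 0, 0, 0.2, 0, 0, 0.0005, 0, 0, 0, 0.2]'

```text
t: 23.8
eef_pos: [0.5987, -0.0327, 0.0663]
tool_rot: [0.001, 0.978, 0.207, 0.0]
contact_force: [-4.3, -1.1, 11.3]
gripper_width: 0.342
grasp_force: 66.6
```

```bash
python3 s6.py .0673
python3 - <<'E'
from h import *
for n in('top','scene'):
    c=snap(n,n+'9');h=cv2.cvtColor(c['img'],cv2.COLOR_RGB2HSV);m=((h[...,0]>2)&(h[...,0]<18)&(h[...,1]>150)&(h[...,2]>50)).astype('uint8')
    k,l,st,ce=cv2.connectedComponentsWithStats(m);print(n,[(st[i].tolist()) for i in range(1,k) if st[i,4]>150])
    print('pred cup box',[proj(c,[.45+a,-.22+b,z]).round(0).tolist() for a,b,z in((0,0,0),(0,0,.07),(.033,0,.07),(-.033,0,.07),(0,.033,.07),(0,-.033,.07))])
E
```

```text
TCP [ 0.5987 -0.0327  0.0663] mm [ 0.09 -0.07 -1.04] deg [ 0.09 -0.    0.04] F [-4.3 -1.1 11.3] [ 0.01  1.05 -0.01] 0.34181254472293365 66.56213840469718 23.8
top [[301, 243, 27, 68, 593]]
pred cup box [[418.0, 246.0], [425.0, 243.0], [424.0, 227.0], [425.0, 259.0], [409.0, 243.0], [440.0, 242.0]]
scene [[146, 0, 40, 14, 213], [223, 0, 31, 12, 218], [385, 0, 32, 10, 159], [422, 0, 57, 21, 543], [519, 0, 34, 15, 271], [198, 5, 36, 48, 387], [31, 6, 33, 36, 320], [128, 6, 39, 15, 205], [482, 9, 62, 25, 663], [54, 11, 32, 34, 264], [391, 10, 54, 24, 511], [308, 12, 32, 19, 246], [76, 16, 28, 27, 162], [448, 22, 58, 24, 576], [307, 30, 23, 15, 174], [558, 32, 51, 15, 220], [415, 34, 55, 24, 543], [509, 34, 30, 19, 278], [46, 40, 29, 29, 181], [552, 43, 19, 16, 159], [310, 46, 37, 15, 184], [474, 46, 58, 25, 563], [572, 47, 66, 25, 675], [413, 53, 25, 15, 203], [442, 58, 54, 22, 450], [412, 69, 51, 17, 260], [498, 71, 29, 16, 223], [467, 81, 53, 17, 303], [222, 134, 19, 57, 521], [220, 207, 27, 36, 765], [312, 208, 30, 51, 593]]
pred cup box [[234.0, 232.0], [230.0, 214.0], [224.0, 224.0], [236.0, 204.0], [243.0, 218.0], [218.0, 210.0]]
```

```bash
python3 -c "
from station import hand_in
print(hand_in())"
```

```text
the job is handed in; nothing more can be done
None
```

The job is handed in, with no verdict shown: all five balls were seen in the hopper, the cup was released and upright, and the dial is home at the mark, held and pressed at about 11 N.

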